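# Turn out three stuck loaves from a strap pan

### The job

The strap pan of three small loaves has cooled lying on its side on the baking sheet. Take it by its grip plate, turn it upside down and rap it mouth down on the slatted wooden board, never lifting it more than a few centimetres between raps, until all three stuck loaves have let go and lie on the board. Then set the empty pan down upside down in the middle of the baking sheet, without disturbing the other things on the bench.

Things in the scene. Friction and masses are not known exactly. Their poses are not given: they have to be found in the camera images.
- pan: Dark steel strap pan: row of three open square tins joined by bright straps, 228 mm long (y), 62 wide (z), 58 deep (x), 0.42 kg empty; starts on one long side. Origin: middle of that side, on the sheet. x points out of the mouths (at first level, towards the robot's right; down when upside down), z up at first. Mouth rims at x = +29 mm, bottoms at x = -29, long sides at z = 0 and 62.
- pan_grip (a point): Middle of the grip plate, 52 mm up from its root, 18 mm from its free edge; axes as the pan's; pan x = -13, y = 0, z = 98 mm. The plate: bright flat steel, 6 mm thick, 76 mm wide (y), 70 mm long; it rises from the rim strap (x = 24, z = 61) on the upper long side and slopes at 45 degrees to x = -25, z = 111, back over the tins. Fingertips 30 mm or more from the root clear tins and board.
- pan_mid (a point): Middle of the pan's body (pan x = 0, y = 0, z = 31 mm), axes as the pan's; 29 mm above its support when upside down. With the plate pinched across its 6 mm at 40 to 70 N (more makes it chatter), fingers along its slope (45 degrees off straight down, towards the mouth side), half a turn about the fingers' own line takes the pan from its side to exactly upside down.
- loaf1_mid (a point): Middle of a firm, flat-topped brown loaf, 42 mm high (x, the tin's depth), 62 (y) by 51 mm (z), about 80 g, stuck in the tin at pan y = -76 mm; axes as the pan's. At first at pan x = -5 mm, its top 13 mm inside the rim. Mouth down it stays put; a rap at 0.2 m/s jolts it some 3 mm outward, a slow one hardly, a faster one more; 9 mm out it is free and drops. All three loaves stick so, unequally.
- loaf2_mid (a point): Middle of the second loaf, like the first, in the middle tin (pan y = 0). Several raps may be needed. Freed loaves have only 1 to 2 mm of play to the walls across the row and about 2 mm along it: lift the pan straight up off them.
- loaf3_mid (a point): Middle of the third loaf, like the first, in the tin at pan y = +76 mm.
- board_top (a point): Middle of the top of the fixed slatted wooden cooling board, 30 mm high, 250 mm (x) by 340 mm (y), seven slats 40 mm wide running along x with 10 mm gaps; z is up, x roughly to the robot's right. Its place and yaw vary; it may be left or right.
- sheet_top (a point): Middle of the upper face of the fixed flat aluminium baking sheet, 4 mm thick, 250 mm (x) by 340 mm (y); only its edge at x = +125 mm (on the robot's right) is turned up, 18 mm high. z is up. Its place and yaw vary; it may be left or right.
- brush: Pastry brush, 200 mm long, lying on the bench between the board and the sheet. Leave alone.
- dredger: Aluminium flour dredger with a handle, 72 mm wide, 112 mm high, upright at the back of the bench. Leave alone.
- scraper: Bench scraper, steel blade 120 x 75 mm with a dark wooden grip, lying at the back of the bench. Leave alone.
Mind the look-alikes: they are no part of the job. Of the things shaped like the pan, the steel one is meant.

How it is judged:
On the way, in this order (a step that is already met when the one before it is completed fails the run):
1. the pan is held upside down in the air with all three loaves still stuck in it (angle between pan's own x axis and vertical above 2.62 rad and height (world z) of pan_mid above 0.08 m and contact force between pan and board below 0.5 N and x of each of loaf1_mid, loaf2_mid, loaf3_mid in the frame of pan below 0.005 m), for 0.1 s.
2. the pan, mouth down, is rapped on the board (angle between pan's own x axis and vertical above 2.62 rad and (contact force between pan and board above 1 N or height (world z) of pan_mid below 0.07 m) and horizontal distance between pan_mid and board_top below 0.2 m).
3. the pan is lifted clear and all three loaves lie on the board (x of loaf1_mid in the frame of board_top between -0.125 and 0.125 m and y of loaf1_mid in the frame of board_top between -0.17 and 0.17 m and height (world z) of loaf1_mid between 0.04 and 0.075 m and x of loaf2_mid in the frame of board_top between -0.125 and 0.125 m and y of loaf2_mid in the frame of board_top between -0.17 and 0.17 m and height (world z) of loaf2_mid between 0.04 and 0.075 m and x of loaf3_mid in the frame of board_top between -0.125 and 0.125 m and y of loaf3_mid in the frame of board_top between -0.17 and 0.17 m and height (world z) of loaf3_mid between 0.04 and 0.075 m and height (world z) of pan_mid above 0.11 m), for 0.1 s.
At the end, for the whole second after the job is handed in: All three loaves at rest on the slatted board (their middles over the board and 10 to 45 mm above its top), and the empty pan at rest upside down (within 10 degrees) flat on the baking sheet, its middle within 60 mm of the sheet's middle (x of loaf1_mid in the frame of board_top between -0.125 and 0.125 m and y of loaf1_mid in the frame of board_top between -0.17 and 0.17 m and height (world z) of loaf1_mid between 0.04 and 0.075 m and x of loaf2_mid in the frame of board_top between -0.125 and 0.125 m and y of loaf2_mid in the frame of board_top between -0.17 and 0.17 m and height (world z) of loaf2_mid between 0.04 and 0.075 m and x of loaf3_mid in the frame of board_top between -0.125 and 0.125 m and y of loaf3_mid in the frame of board_top between -0.17 and 0.17 m and height (world z) of loaf3_mid between 0.04 and 0.075 m and linear speed of each of loaf1, loaf2, loaf3, pan below 0.02 m/s and angle between pan's own x axis and vertical above 2.97 rad and height (world z) of pan_mid below 0.042 m and horizontal distance between pan_mid and sheet_top below 0.06 m); the robot touches nothing.
It fails at once if a loaf falls out of the pan more than about 5 cm above the board ((x of loaf1_mid in the frame of pan above 0.012 m and height (world z) of loaf1_mid above 0.1 m) or (x of loaf2_mid in the frame of pan above 0.012 m and height (world z) of loaf2_mid above 0.1 m) or (x of loaf3_mid in the frame of pan above 0.012 m and height (world z) of loaf3_mid above 0.1 m)).
It fails at once if the brush, dredger or scraper is disturbed (moved more than 40 mm) (distance of any of brush, dredger, scraper from where it was at the start of the episode above 0.04 m).
It also fails if it takes over 54 s, if anything falls off the work surface, if the arm or the gripper's body presses on something with over 40 N, if the wrist force passes 120 N, or if a joint passes its speed limit or range.

### The arm

A 6-joint arm with a two-finger parallel gripper is mounted at the origin on the work surface. World frame = base frame: x ahead of the robot, y to its left, z up, the work surface at z = 0. Lengths are in m, angles in rad, forces in N, time in s.
With the tool pointing down it reaches from about 0.3 to 0.875 m from the base axis. Payload 6.4 kg.
Tool frame: the origin (TCP) lies on the mounting face of the last link; the fingertips stand 173 mm ahead of it and the grasp point (between the pads) lies 155 mm ahead of it (ctrl.tip_reach is the distance from the TCP to the fingertips, in m); z points along the fingers, y is the direction in which the jaws open and shut (so a half turn about z gives the same grasp; the last joint's range is limited). The gripper opens to 85 mm and grips with 20 to 120 N. Pads are 22 mm wide; open, the fingers measure 114 mm over their backs; the gripper's body (76 mm by 85 mm) begins 54 mm behind the grasp point. The pads swing forward as they close: fully open they stand 13 mm farther back than shut.
Start: joints at [0.948, 0.181, 1.607, -0, 1.354, -0.206], TCP at [0.233, 0.526, 0.405] pointing down, gripper open.
Joint ranges: [-2.99, 2.99], [-0.89, 2.07], [0.3, 2.58], [-1.14, 4.28], [0, 2.63], [-3.12, 3.12]. Speed limits (rad/s): [2.57, 2.57, 3.01, 3.14, 3.14, 3.14].

### API

Orientations are given as a rotation vector (axis times angle).
In Python, from rig import ctrl gives the robot as it stands. The module is installed in compiled form; this text tells all that it offers.
- The arm moves only by the shell command python3 -m handwheel 'ROWS' [FORCE]. ROWS is JSON, a list of rows, each a list of 7 numbers: the opening in per cent of the stroke, from 0 (shut) to 100 (fully open), then the shift along the tool's x, y, z in mm, then the turn, a rotation vector about the tool's x, y, z in degrees. In form: [[hand, tx, ty, tz, ax, ay, az], ...]. A call has exactly 5 rows; each row shifts and turns the commanded pose from where the row before left it, along the tool's axes as they then stand; what a row does not reach is not made up. A row lasts 1/12 s, in which the tool goes at most 41.7 mm and 7.16 degrees, less where a joint would pass 70% of its speed; a pose out of reach is approached as far as the arm can. A call is refused whole if a number of a shift passes 41.7 or a number of a turn 7.16, either way. A call with a gripper value outside its range is refused whole. The fingers move at their own pace and stop on an object; FORCE is the grip in N (left out, the last holds). Time passes only in rows, so rows that do not move let the fingers close, or fill a call up. It gives the time, the measured TCP pose, the force and the opening at its end, in the units of the state.
- ctrl.read_state(): the state, without advancing time (a new reading comes with each control period).
- ctrl.capture(name): name is "scene" or "top" or "wrist"; returns a dict with "pixels" (420x560x3 uint8, red, green, blue), "depth" (420x560 float32, m along the optical axis (not along the pixel's ray), 0 where there is no reading), "K" (3x3 intrinsics, pixels), "D" ([k1, k2, p1, p2, k3] as OpenCV has them; the pictures are not rectified), "R" (3x3) and "t" (3): a world point X has camera coordinates R X + t. Camera axes: x right, y down, z forward; pixel columns grow to the right and rows downward; lengths in m; the calibration is good to about 2 mm. A picture is of the moment at which its call begins.
- ctrl.close_job(): hands the job in, once; it reports no verdict.
Trained networks look in the newest picture that a camera, given by its name, has taken for a name from the list of things; names that differ only in an ending like _2 or _b are one class to them, and where a whole thing is asked for, a point or a joint stands for the part that bears it (a point fixed in the world has none). Each returns a list of dicts, best first, with "conf" (0 to 1); they miss things now and then, are a little off and sometimes report something else, mostly with a low value. They report only what shows in the picture. A call takes as long as a camera call. They do not tell look-alikes from the thing itself.
- ctrl.spot_in(camera, label): "box" ([left, top, width, height] in pixels, round what is visible of it).
- ctrl.outline_of(camera, label): "pixels" (420x560 bool, what is visible of it) and "box" ([left, top, width, height] in pixels, round what is visible of it).
- ctrl.landmark_of(camera, label): "location" ([row, column] in pixels: a listed point, or the origin of a listed thing).
The state is a dict: "time_s": time; "joint_positions": joint angles; "dq": joint speeds; "tau": joint torques, N m; "ee_pos": TCP position; "orientation": TCP orientation; "contact_force": force on the tool from outside, world axes, zero at the start; "wrist_torque": the same for the moment, N m; "grip_width": opening from 0.0 (shut) to 1.0 (fully open).
Only numpy, scipy, OpenCV 4.12 (cv2) and the standard library are available. Lean on these libraries where they do the work, as an engineer would, in place of code of your own. Each camera call takes 0.05 s, during which the arm holds its last target.

## Working session

There is one attempt and no reset: what is moved stays moved. The work goes in short steps, Python scripts to look and compute and a shell command to move; the robot and the scene stay as the last step left them, time stands still between calls to the robot, and variables do not carry over. Pictures are saved under pics/ and viewed, and the job is handed in when it is done.

```bash
mkdir -p pics; ls
python3 - <<'E'
from rig import ctrl
import cv2
s=ctrl.read_state();print(s, ctrl.tip_reach)
for n in ["scene","top"]:
    c=ctrl.capture(n);cv2.imwrite(f"pics/{n}0.png",c["pixels"][:,:,::-1]);print(n,c["K"],c["D"],c["R"],c["t"])
    for l in ["pan","pan_grip","pan_mid","board_top","sheet_top","loaf1_mid","brush","dredger","scraper"]:
        print(n,l,[(d["location"],round(d["conf"],2)) for d in ctrl.landmark_of(n,l)][:4])
E
```

```text
pics
{'time_s': 0.0, 'joint_positions': array([ 9.47719651e-01,  1.81535436e-01,  1.60800116e+00,  1.71126459e-05,
        1.35380226e+00, -2.06313792e-01]), 'dq': array([-8.48191013e-04, -6.65181096e-05,  1.83213318e-04, -4.05012284e-04,
       -1.39652400e-03, -1.82865333e-03]), 'tau': array([ 2.14676824e-03, -4.44848049e+01, -3.51350176e+01,  1.41867285e-04,
        8.70140648e-03, -3.17823412e-05]), 'ee_pos': array([0.23259988, 0.52557773, 0.40379035]), 'orientation': array([-6.49778856e-01, -3.07292522e+00,  2.49928975e-03]), 'contact_force': array([ 0.01289426, -0.68615555, -0.73715028]), 'wrist_torque': array([0.09046797, 0.04397805, 0.05508561]), 'grip_width': 1.0019537865696038} 0.1734
scene [[495.69718234   0.         274.97963032]
 [  0.         495.69718234 210.97023855]
 [  0.           0.           1.        ]] [-0.06585168  0.          0.          0.          0.        ] [[ 0.68419251  0.72927543  0.00616087]
 [ 0.62337191 -0.58040946 -0.52395831]
 [-0.3785341   0.36232887 -0.85172163]] [-0.28740883 -0.38489988  1.78726216]
scene pan [([223.0, 241.8], 0.87), ([302.1, 1
[... 412 characters left out ...]
       536.6140721  208.61055905]
 [  0.           0.           1.        ]] [-0.06977622  0.          0.          0.          0.        ] [[ 0.0109573  -0.99993696 -0.0024528 ]
 [-0.99735944 -0.01075288 -0.07182286]
 [ 0.07179196  0.00323331 -0.99741439]] [-0.1145197   0.57411418  1.55559069]
top pan [([228.7, 420.9], 0.97), ([235.1, 310.9], 0.96)]
top pan_grip [([228.8, 432.1], 0.64), ([238.8, 303.5], 0.62)]
top pan_mid [([230.5, 426.2], 0.76), ([233.1, 310.1], 0.6)]
top board_top []
top sheet_top [([245.6, 314.2], 0.58)]
top loaf1_mid [([232.2, 307.0], 0.34)]
top brush [([229.9, 234.7], 0.8), ([131.8, 254.2], 0.18)]
top dredger [([133.6, 253.3], 0.63)]
top scraper [([146.3, 309.2], 0.97)]
```

View pics/scene0.png

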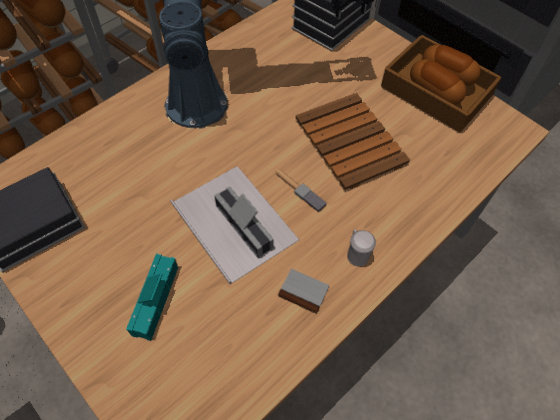

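View pics/top0.png

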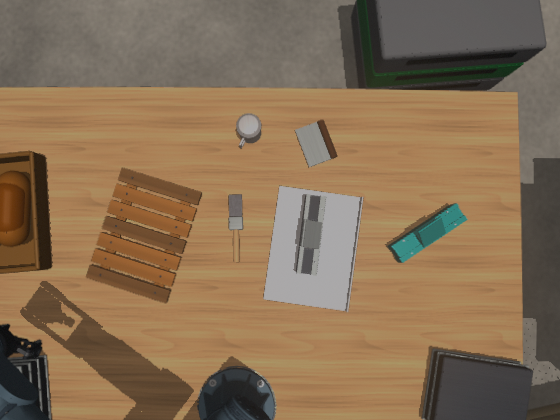

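```bash
cat > h.py <<'E'
from rig import ctrl
import numpy as np, cv2
from scipy.spatial.transform import Rotation as Ro
def cloud(c):
    h,w=c["depth"].shape
    u,v=np.meshgrid(np.arange(w),np.arange(h))
    p=cv2.undistortPoints(np.stack([u,v],-1).reshape(-1,1,2).astype(np.float64),c["K"],np.array(c["D"])).reshape(h,w,2)
    z=c["depth"].astype(float)
    P=np.dstack([p[...,0]*z,p[...,1]*z,z])
    X=(P-np.array(c["t"]))@np.array(c["R"])
    X[z==0]=np.nan
    return X
def proj(c,X):
    r,_=cv2.Rodrigues(np.array(c["R"]));return cv2.projectPoints(np.atleast_2d(X).astype(float),r,np.array(c["t"]),c["K"],np.array(c["D"]))[0].reshape(-1,2)
E
python3 - <<'E'
from h import *
c=ctrl.capture("top");X=cloud(c);np.savez("top.npz",X=X,px=c["pixels"])
cr=c["pixels"][170:325,70:480];cv2.imwrite("pics/topc.png",cv2.resize(cr,(800,302),interpolation=cv2.INTER_CUBIC)[:,:,::-1])
Z=X[...,2];print(np.nanmedian(Z[300:330,200:280]))
cr=c["pixels"][185:315,255:370];big=cv2.resize(cr,None,fx=4.5,fy=4.5,interpolation=cv2.INTER_CUBIC)
cv2.imwrite("pics/pan.png",big[:,:,::-1])
s=ctrl.capture("scene");cr=s["pixels"][160:280,170:310];cv2.imwrite("pics/pans.png",cv2.resize(cr,None,fx=4.5,fy=4.5,interpolation=cv2.INTER_CUBIC)[:,:,::-1])
# height map print around the pan
for r in (205,235,265): print(r,[f"{u}:{Z[r,u]*1000:.0f}" for u in range(285,335,3)])
for n,l in [("top","sheet_top"),("top","board_top"),("scene","board_top")]:
    o=ctrl.outline_of(n,l);print(n,l,[(d["conf"],d["box"]) for d in o])
for l in ["board_top","sheet_top","pan"]:
    print(l,[(d["conf"],d["box"]) for d in ctrl.spot_in("top",l)])
E
```

```text
-0.0003792301339867536
205 ['285:9', '288:3', '291:3', '294:4', '297:2', '300:-4', '303:2', '306:67', '309:64', '312:61', '315:66', '318:62', '321:66', '324:68', '327:2', '330:10', '333:3']
235 ['285:6', '288:0', '291:-4', '294:8', '297:3', '300:25', '303:119', '306:107', '309:96', '312:91', '315:78', '318:70', '321:67', '324:3', '327:4', '330:-3', '333:-3']
265 ['285:9', '288:7', '291:2', '294:11', '297:62', '300:71', '303:61', '306:68', '309:67', '312:62', '315:70', '318:5', '321:4', '324:3', '327:8', '330:8', '333:-0']
top sheet_top [(0.74, [264.6, 185.9, 97.5, 124.8])]
top board_top [(0.71, [84.4, 166.3, 114.9, 135.8])]
scene board_top [(0.85, [296.5, 91.7, 114.9, 98.6])]
board_top [(0.84, [85.1, 165.8, 115.7, 137.8])]
sheet_top [(0.72, [264.5, 185.3, 97.9, 124.3])]
pan [(0.97, [386.6, 203.8, 79.5, 58.4]), (0.67, [294.5, 194.9, 29.3, 81.8])]
```

View pics/pan.png

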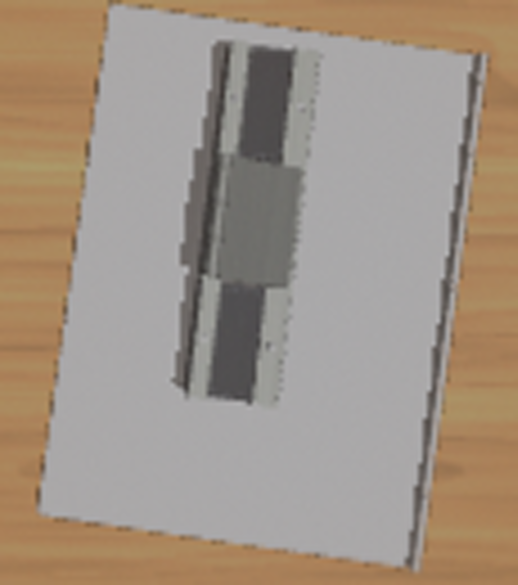

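View pics/pans.png

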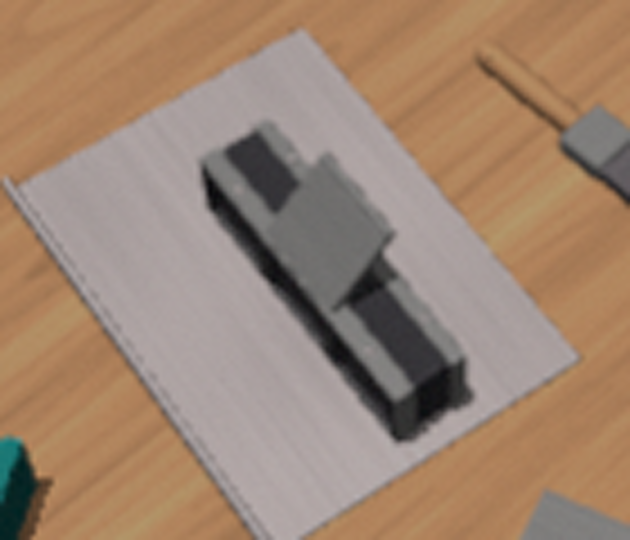

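View pics/topc.png

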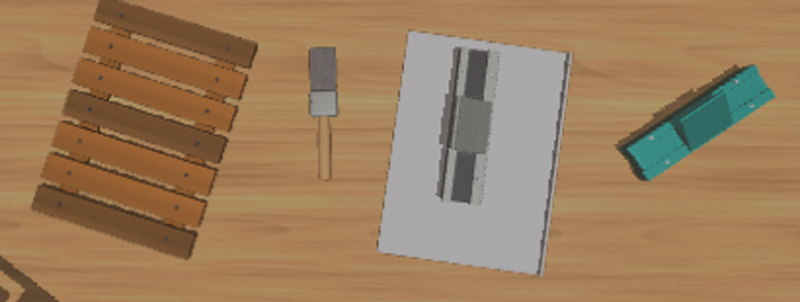

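```bash
cat > fit.py <<'E'
from h import *
def fit(X,m,zl,zh,box):
    r0,r1,c0,c1=box
    mm=np.zeros(m.shape,bool);mm[r0:r1,c0:c1]=1
    k=m&mm&(X[...,2]>zl)&(X[...,2]<zh)
    P=X[k];(cx,cy),(a,b),t=cv2.minAreaRect((P[:,:2]*1000).astype(np.float32))
    return P,(cx,cy),(a,b),t
E
python3 - <<'E'
from fit import *
d=np.load("top.npz");X=d["X"];px=d["px"];A=np.ones(px.shape[:2],bool)
P,c,s,t=fit(X,A,.018,.06,(150,310,75,215));print("board",len(P),c,s,t,np.median(P[:,2]))
P,c,s,t=fit(X,A,.045,.085,(180,300,280,340));print("pan body",len(P),c,s,t,np.median(P[:,2]))
Q=P
P,c,s,t=fit(X,A,.078,.14,(180,300,280,340));print("plate",len(P),c,s,t)
# plane
q=P.mean(0);u,sv,vt=np.linalg.svd(P-q);print(q,vt[2],sv/np.sqrt(len(P)))
# sheet by colour
hsv=cv2.cvtColor(px,cv2.COLOR_RGB2HSV)
m=(hsv[...,1]<40)&(hsv[...,2]>120)
m[:180]=0;m[315:]=0;m[:,:255]=0;m[:,370:]=0
cnt=max(cv2.findContours(m.astype(np.uint8),0,2)[0],key=cv2.contourArea)
h=cv2.convexHull(cnt).reshape(-1,2)
from h import *
cam=ctrl.capture("top")
p=cv2.undistortPoints(h.reshape(-1,1,2).astype(float),cam["K"],np.array(cam["D"])).reshape(-1,2)
R=np.array(cam["R"]);C=-R.T@np.array(cam["t"])
dr=np.c_[p,np.ones(len(p))]@R
W=C+dr*((0.004-C[2])/dr[:,2])[:,None]
print("sheet",cv2.minAreaRect((W[:,:2]*1000).astype(np.float32)))
E
```

```text
board 8185 (494.4898681640625, 278.04449462890625) (254.22259521484375, 342.3653259277344) 73.1553726196289 0.029134901102872732
pan body 1279 (500.3576965332031, -209.5582733154297) (58.64059066772461, 227.41278076171875) 83.32051849365234 0.06508644232235371
plate 403 (500.9649658203125, -205.6176300048828) (48.33134460449219, 75.76417541503906) 82.17467498779297
[ 0.50155515 -0.20273902  0.09985363] [-0.07638422 -0.69057234  0.71921853] [0.0220404  0.01741512 0.0022777 ]
sheet ((462.36578369140625, -216.43165588378906), (243.31922912597656, 338.6720275878906), 82.50028991699219)
```

Steel pan at top-picture (310,235) on the sheet; teal look-alike at (427,233) on the bare bench. The crop confirms the one on the sheet is grey/bright steel, so that's the one meant. Its plate slopes up to the left (away from the mouths). The sheet is the grey one at (313,248) and the board is at (145,235).

```bash
cat > plan.py <<'E'
from h import *
def frame(yawx):  # yaw (deg) of pan x axis (mouth) with pan on its side
    ca,sa=np.cos(np.radians(yawx)),np.sin(np.radians(yawx))
    px=np.array([ca,sa,0]);pz=np.array([0,0,1.]);py=np.cross(pz,px);return px,py,pz
def tool_R(yawx,flipped=False):
    px,py,pz=frame(yawx);a=(px-pz)/2**.5;n=(px+pz)/2**.5
    s=1 if flipped else -1
    return np.c_[s*py,s*n,a]
def diff(Rt,pt):
    s=ctrl.read_state();R=Ro.from_rotvec(s["orientation"]).as_matrix();p=np.array(s["ee_pos"])
    print("t",round(s["time_s"],2),"p",p.round(4),"q",np.array(s["joint_positions"]).round(2),"F",np.array(s["contact_force"]).round(1),"M",np.array(s["wrist_torque"]).round(2),"w",round(s["grip_width"],3))
    rv=np.degrees(Ro.from_matrix(R.T@Rt).as_rotvec())
    d=(np.array(pt)-p)*1000
    print(" rot in tool deg",rv.round(2),"| shift world",d.round(1),"tool now",(R.T@d).round(1),"target tool",(Rt.T@d).round(1))
YP=83.2-180
px,py,pz=frame(YP)
GRIP=np.array([.5004,-.2096,0])-.013*px; GRIP[2]=.102
E
python3 - <<'E'
from plan import *
Rt=tool_R(YP);a=Rt[:,2];g=GRIP-.155*a
print(GRIP,g,a)
diff(Rt,g-.09*a)
d=np.load("top.npz");X=d["X"];print("dredger",X[127,248],"scraper",X[146,312])
E
```

```text
[ 0.50193925 -0.19669145  0.102     ] [ 0.51491651 -0.08786089  0.21160155] [-0.08372425 -0.70213264 -0.70710678]
t 1.45 p [0.2328 0.5258 0.4047] q [ 0.95  0.18  1.61  0.    1.35 -0.21] F [-0.1  0.6  0.5] M [ 0.02  0.04 -0.02] w 1.002
 rot in tool deg [ 44.66  -6.71 -16.19] | shift world [ 289.7 -550.5 -129.5] tool now [-487.7 -386.1  129.5] target tool [-352.8 -270.7  453.8]
dredger [ 0.79790341 -0.0285622   0.10879476] scraper [ 0.76286093 -0.21427397  0.01923242]
```

```bash
python3 -m handwheel '[[35,-40,-32,0,0,0,0],[35,-40,-32,0,0,0,0],[35,-40,-32,0,0,0,0],[35,-40,-32,0,0,0,0],[35,-40,-32,0,0,0,0]]' 65
python3 -m handwheel '[[35,-40,-32,0,0,0,0],[35,-40,-32,0,0,0,0],[35,-40,-32,0,0,0,0],[35,-40,-32,0,0,0,0],[35,-40,-32,0,0,0,0]]'
python3 -m handwheel '[[35,0,0,0,6.4,-1,-2.3],[35,0,0,0,6.4,-1,-2.3],[35,0,0,0,6.4,-1,-2.3],[35,0,0,0,6.4,-1,-2.3],[35,0,0,0,6.4,-1,-2.3]]'
python3 - <<'E'
from plan import *
Rt=tool_R(YP);a=Rt[:,2];g=GRIP-.155*a
diff(Rt,g-.09*a)
E
```

```text
time_s: 1.87
ee_pos: [0.3291, 0.3393, 0.4048]
orientation: [0.649, 3.073, 0.0]
contact_force: [2.1, 0.0, -0.3]
grip_width: 0.353
time_s: 2.28
ee_pos: [0.4253, 0.1541, 0.4051]
orientation: [0.65, 3.073, 0.001]
contact_force: [0.6, 0.5, 0.0]
grip_width: 0.347
time_s: 2.7
ee_pos: [0.4253, 0.1557, 0.4052]
orientation: [-0.313, -2.971, 0.873]
contact_force: [-0.3, 0.0, -0.5]
grip_width: 0.347
t 2.7 p [0.4253 0.1557 0.4052] q [ 0.25  0.02  1.83 -0.52  1.54 -1.03] F [-0.3  0.  -0.5] M [ 0.22 -0.03 -0.03] w 0.347
 rot in tool deg [12.34 -1.7  -4.74] | shift world [  97.2 -180.4 -129.9] tool now [-127.6  -60.6  197.3] target tool [-117.9  -26.7  210.4]
```

```bash
python3 -m handwheel '[[35,0,0,0,6.2,-0.8,-2.4],[35,0,0,0,6.2,-0.8,-2.4],[35,-30,0,20,0,0,0],[35,-30,-9,35,0,0,0],[35,-30,-9,35,0,0,0]]'
python3 - <<'E'
from plan import *
Rt=tool_R(YP);a=Rt[:,2];g=GRIP-.155*a
diff(Rt,g-.09*a)
E
```

```text
time_s: 3.12
ee_pos: [0.5002, 0.0776, 0.3572]
orientation: [-0.166, -2.859, 1.176]
contact_force: [0.8, -0.3, 0.7]
grip_width: 0.35
t 3.12 p [0.5002 0.0776 0.3572] q [ 0.12  0.21  1.77 -0.76  1.44 -1.12] F [ 0.8 -0.3  0.7] M [ 0.32 -0.04  0.07] w 0.35
 rot in tool deg [0.27 0.05 0.15] | shift world [  22.3 -102.3  -81.9] tool now [-34.1 -12.7 127.8] target tool [-34.3 -12.  127.9]
```

```bash
python3 -m handwheel '[[35,-12,-4,32,0,0,0],[35,-12,-4,32,0,0,0],[35,-10,-4,32,0,0,0],[35,0,0,32,0,0,0],[35,0,0,0,0,0,0]]'
python3 - <<'E'
from plan import *
Rt=tool_R(YP);a=Rt[:,2];g=GRIP-.155*a
diff(Rt,g)
for n in("wrist","scene"):
    c=ctrl.capture(n);cv2.imwrite(f"pics/{n}1.png",c["pixels"][:,:,::-1]);X=cloud(c);np.savez(n+".npz",X=X,px=c["pixels"],**{k:c[k] for k in("K","D","R","t")})
    print(n,proj(c,GRIP))
E
```

```text
time_s: 3.53
ee_pos: [0.5192, -0.0276, 0.2705]
orientation: [-0.171, -2.849, 1.172]
contact_force: [-1.5, 0.0, -1.0]
grip_width: 0.352
t 3.53 p [ 0.5192 -0.0276  0.2705] q [-0.08  0.33  1.82 -0.85  1.2  -1.12] F [-1.5  0.  -1. ] M [ 0.37 -0.07 -0.03] w 0.352
 rot in tool deg [ 0.25 -0.6   0.17] | shift world [ -4.2 -60.3 -58.9] tool now [-3.8 -1.4 84.3] target tool [-2.9 -1.  84.4]
wrist [[283.70227044 231.91359574]]
scene [[245.08922832 207.08335866]]
```

View pics/wrist1.png

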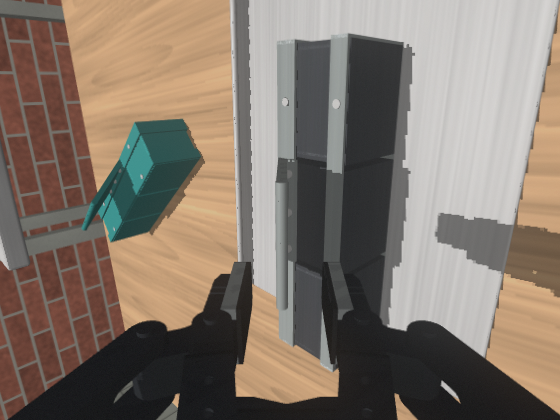

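View pics/scene1.png

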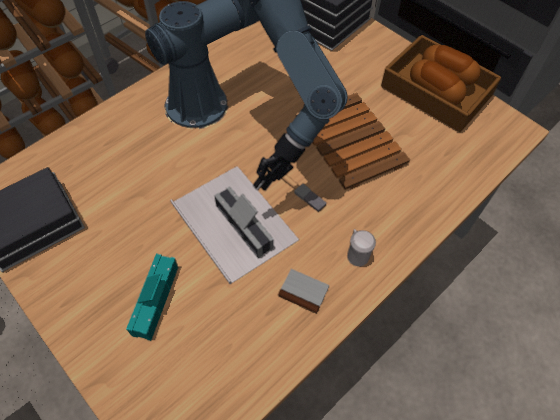

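The wrist view shows the plate's free edge as a strip at column 282, rows 180–310, centred between the open fingers (columns 240 and 335). The tins are to its right. I'll advance along the fingers.

```bash
python3 -m handwheel '[[35,-3,-1,20,0,0,0],[35,0,0,20,0,0,0],[35,0,0,20,0,0,0],[35,0,0,14,0,0,0],[35,0,0,10,0,0,0]]'
python3 - <<'E'
from plan import *
Rt=tool_R(YP);a=Rt[:,2];g=GRIP-.155*a
diff(Rt,g)
c=ctrl.capture("wrist");cv2.imwrite("pics/wrist2.png",c["pixels"][:,:,::-1])
E
```

```text
time_s: 4.05
ee_pos: [0.5169, -0.0843, 0.2161]
orientation: [-0.169, -2.857, 1.177]
contact_force: [-0.1, -0.9, -0.6]
grip_width: 0.355
t 4.05 p [ 0.5169 -0.0843  0.2161] q [-0.19  0.41  1.85 -0.94  1.06 -1.08] F [-0.1 -0.9 -0.6] M [ 0.36 -0.05 -0.05] w 0.355
 rot in tool deg [ 0.23 -0.08  0.05] | shift world [-2.  -3.6 -4.5] tool now [1.5 0.5 5.9] target tool [1.6 0.5 5.9]
```

View pics/wrist2.png

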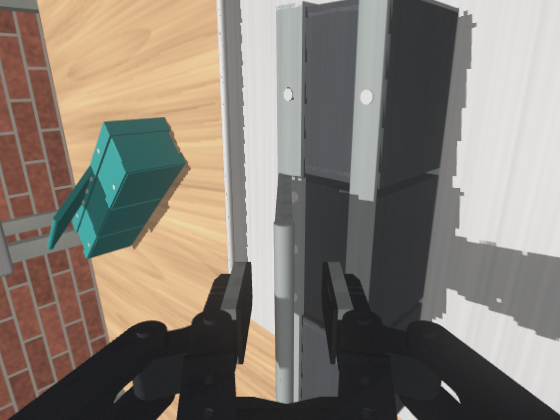

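The plate edge strip (column 285, rows 220–400) is between the pads. Closing.

```bash
python3 -m handwheel '[[35,0,0,1,0,0,0],[0,0,0,0,0,0,0],[0,0,0,0,0,0,0],[0,0,0,0,0,0,0],[0,0,0,0,0,0,0]]' 65
python3 - <<'E'
from plan import *
Rt=tool_R(YP);a=Rt[:,2];g=GRIP-.155*a
diff(Rt,g)
E
python3 -m handwheel '[[0,0,0,0,0,0,0],[0,0,0,0,0,0,0],[0,0,0,0,0,0,0],[0,0,0,0,0,0,0],[0,0,0,0,0,0,0]]'
python3 - <<'E'
from plan import *
Rt=tool_R(YP);a=Rt[:,2];g=GRIP-.155*a
diff(Rt,g)
E
```

```text
time_s: 4.52
ee_pos: [0.5172, -0.0846, 0.2167]
orientation: [-0.17, -2.857, 1.179]
contact_force: [-0.7, 2.5, 5.9]
grip_width: 0.058
t 4.52 p [ 0.5172 -0.0846  0.2167] q [-0.19  0.41  1.85 -0.94  1.06 -1.08] F [-0.7  2.5  5.9] M [-0.22  0.23 -0.12] w 0.058
 rot in tool deg [ 0.16 -0.04  0.02] | shift world [-2.3 -3.2 -5.1] tool now [1.9 1.1 6. ] target tool [1.9 1.1 6. ]
time_s: 4.93
ee_pos: [0.5172, -0.0846, 0.2166]
orientation: [-0.17, -2.857, 1.179]
contact_force: [-0.7, 2.1, 5.6]
grip_width: 0.06
t 4.93 p [ 0.5172 -0.0846  0.2166] q [-0.19  0.41  1.85 -0.94  1.06 -1.08] F [-0.7  2.1  5.6] M [-0.19  0.23 -0.1 ] w 0.06
 rot in tool deg [ 0.17 -0.04  0.02] | shift world [-2.2 -3.3 -5. ] tool now [1.8 1.1 6. ] target tool [1.8 1.1 6. ]
```

```bash
python3 -m handwheel '[[0,0,-4,-4,0,0,0],[0,0,-10,-10,0,0,0],[0,0,-16,-16,0,0,0],[0,0,-20,-20,0,0,0],[0,0,-20,-20,0,0,0]]'
python3 -m handwheel '[[0,0,-20,-20,0,0,0],[0,0,-20,-20,0,0,0],[0,0,-16,-16,0,0,0],[0,0,-10,-10,0,0,0],[0,0,0,0,0,0,0]]'
python3 - <<'E'
from plan import *
Rt=tool_R(YP);a=Rt[:,2];g=GRIP-.155*a
diff(Rt,g)
c=ctrl.capture("scene");cv2.imwrite("pics/scene3.png",c["pixels"][:,:,::-1])
c=ctrl.capture("wrist");cv2.imwrite("pics/wrist3.png",c["pixels"][:,:,::-1])
E
```

```text
time_s: 5.35
ee_pos: [0.5156, -0.0846, 0.3133]
orientation: [-0.167, -2.855, 1.17]
contact_force: [0.3, 0.0, -6.9]
grip_width: 0.059
time_s: 5.77
ee_pos: [0.5173, -0.0856, 0.4104]
orientation: [-0.172, -2.861, 1.178]
contact_force: [1.3, -0.7, -6.5]
grip_width: 0.059
t 5.77 p [ 0.5173 -0.0856  0.4104] q [-0.19  0.12  1.76 -0.81  1.3  -1.4 ] F [ 1.3 -0.7 -6.5] M [ 1.2  -0.17  0.07] w 0.059
 rot in tool deg [ 0.26  0.07 -0.11] | shift world [  -2.4   -2.3 -198.8] tool now [  2.6 138.1 143. ] target tool [  2.1 138.7 142.4]
```

View pics/scene3.png

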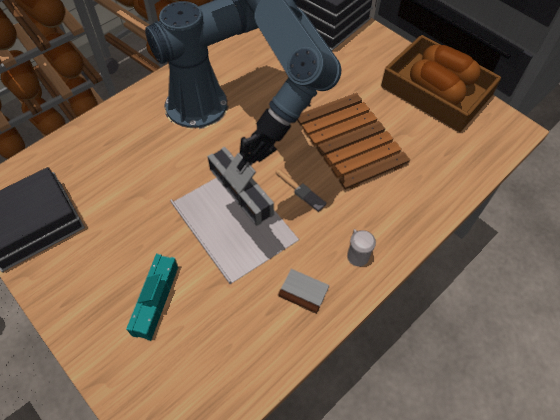

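View pics/wrist3.png

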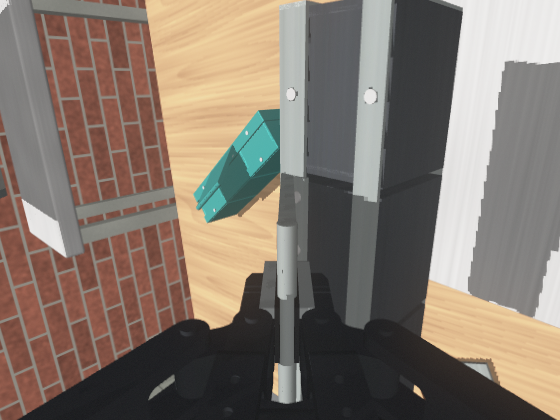

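The pan is in the air, with plate and gripper at (250,150) in the scene view and no tilt. Now the half turn.

```bash
python3 -m handwheel '[[0,0,0,0,0,0,3],[0,0,0,0,0,0,5],[0,0,0,0,0,0,7],[0,0,0,0,0,0,7],[0,0,0,0,0,0,7]]'
python3 -m handwheel '[[0,0,0,0,0,0,7],[0,0,0,0,0,0,7],[0,0,0,0,0,0,7],[0,0,0,0,0,0,7],[0,0,0,0,0,0,7]]'
python3 -m handwheel '[[0,0,0,0,0,0,7],[0,0,0,0,0,0,7],[0,0,0,0,0,0,7],[0,0,0,0,0,0,7],[0,0,0,0,0,0,7]]'
python3 -m handwheel '[[0,0,0,0,0,0,7],[0,0,0,0,0,0,7],[0,0,0,0,0,0,7],[0,0,0,0,0,0,7],[0,0,0,0,0,0,7]]'
python3 -m handwheel '[[0,0,0,0,0,0,7],[0,0,0,0,0,0,7],[0,0,0,0,0,0,7],[0,0,0,0,0,0,7],[0,0,0,0,0,0,7]]'
python3 -m handwheel '[[0,0,0,0,0,0,6],[0,0,0,0,0,0,5],[0,0,0,0,0,0,0],[0,0,0,0,0,0,0],[0,0,0,0,0,0,0]]'
cat >> plan.py <<'E'
BY=73.16-180; BX=np.array([.4945,.278,.03])   # board
SY=82.8-180; SX=np.array([.462,-.218,.004])    # sheet
SHORT=.006
def flipped_tcp(mid,yaw,over=0):  # TCP for pan_mid at mid, upside down
    px,py,pz=frame(yaw);a=(px-pz)/2**.5
    grip=mid-.067*px+.013*pz
    return grip-(.155+SHORT)*a
E
python3 - <<'E'
from plan import *
Rt=tool_R(BY,True)
mid=BX+[0,0,.029+.12]
diff(tool_R(YP,True),flipped_tcp(mid,BY))
diff(Rt,flipped_tcp(mid,BY))
for n in("scene","top","wrist"):
    c=ctrl.capture(n);cv2.imwrite(f"pics/{n}4.png",c["pixels"][:,:,::-1])
E
```

```text
time_s: 6.28
ee_pos: [0.5161, -0.0855, 0.4041]
orientation: [0.861, 2.646, -1.123]
contact_force: [-0.3, 0.0, -8.0]
grip_width: 0.054
time_s: 6.7
ee_pos: [0.5161, -0.0855, 0.404]
orientation: [1.519, 2.129, -0.947]
contact_force: [-0.3, -0.6, -7.0]
grip_width: 0.057
time_s: 7.12
ee_pos: [0.5161, -0.0855, 0.4039]
orientation: [1.99, 1.499, -0.715]
contact_force: [0.4, -0.1, -7.0]
grip_width: 0.058
time_s: 7.53
ee_pos: [0.5161, -0.0855, 0.4039]
orientation: [2.271, 0.804, -0.447]
contact_force: [0.6, 0.5, -7.4]
grip_width: 0.057
time_s: 7.95
ee_pos: [0.5162, -0.0855, 0.404]
orientation: [2.367, 0.082, -0.158]
contact_force: [0.2, -0.3, -7.7]
grip_width: 0.059
time_s: 8.37
ee_pos: [0.5166, -0.0857, 0.4059]
orientation: [2.358, -0.136, -0.066]
contact_force: [-0.5, -0.1, -7.7]
grip_width: 0.054
t 8.37 p [ 0.5166 -0.0857  0.4059] q [-0.19  0.12  1.76 -0.81  1.3   1.74] F [-0.5 -0.1 -7.7] M [ 1.67 -0.2  -0.03] w 0.054
 rot in tool deg [-0.29  0.26  0.31] | shift world [  30.3  536.8 -100.1] tool now [ -32.4 -451.9 -306.2] target tool [ -33.5 -450.2 -308.7]
t 8.37 p [ 0.5166 -0.0857  0.4059] q [-0.19  0.12  1.76 -0.81  1.3   1.74] F [-0.5 -0.1 -7.7] M [ 1.67 -0.2  -0.03] w 0.054
 rot in tool deg [-0.25 -6.82  7.43] | shift world [  30.3  536.8 -100.1] tool now [ -32.4 -451.9 -306.2] target tool [-126.5 -440.2 -298.7]
```

View pics/scene4.png

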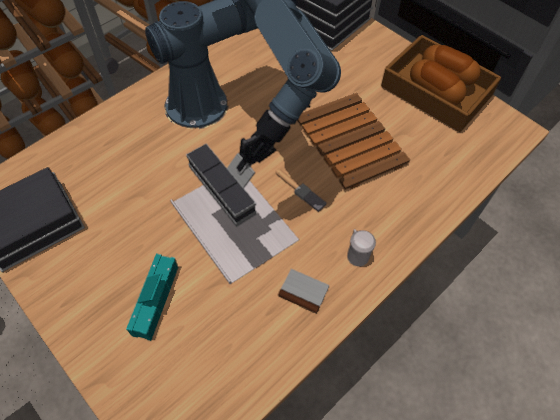

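View pics/wrist4.png

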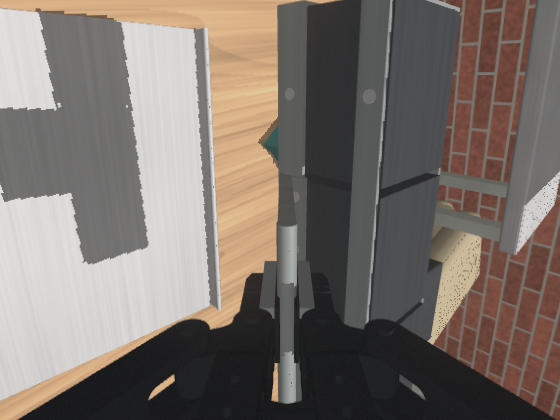

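The pan is upside down and level in the scene view at (222,183). In the wrist view it sits against the hand just as before the turn, so it hasn't slipped. Now over to the board.

```bash
python3 -m handwheel '[[0,0,0,0,0,-3.4,3.7],[0,0,0,0,0,-3.4,3.7],[0,-5,-16,-11,0,0,0],[0,-9,-31,-21,0,0,0],[0,-9,-31,-21,0,0,0]]'
python3 -m handwheel '[[0,-9,-31,-21,0,0,0],[0,-9,-31,-21,0,0,0],[0,-9,-31,-21,0,0,0],[0,-9,-31,-21,0,0,0],[0,-9,-31,-21,0,0,0]]'
python3 - <<'E'
from plan import *
Rt=tool_R(BY,True)
mid=BX+[0,0,.029+.12]
diff(Rt,flipped_tcp(mid,BY))
E
```

```text
time_s: 8.93
ee_pos: [0.5222, 0.0097, 0.3906]
orientation: [2.339, -0.353, -0.137]
contact_force: [0.9, 0.5, -8.8]
grip_width: 0.061
time_s: 9.35
ee_pos: [0.5328, 0.2007, 0.3555]
orientation: [2.34, -0.348, -0.135]
contact_force: [1.4, -0.7, -6.6]
grip_width: 0.058
t 9.35 p [0.5328 0.2007 0.3555] q [ 0.3   0.4   1.52 -0.63  1.69  2.25] F [ 1.4 -0.7 -6.6] M [ 1.59 -0.56  0.16] w 0.058
 rot in tool deg [-0.32 -0.27 -0.2 ] | shift world [ 14.1 250.4 -49.7] tool now [ -59.2 -208.1 -136.3] target tool [ -59.1 -207.5 -137.2]
```

```bash
python3 -m handwheel '[[0,-9,-31,-21,0,0,0],[0,-9,-31,-21,0,0,0],[0,-9,-31,-21,0,0,0],[0,-9,-31,-21,0,0,0],[0,-9,-31,-21,0,0,0]]'
python3 -m handwheel '[[0,-9,-31,-20,0,0,0],[0,-5,-15,-11,0,0,0],[0,0,0,0,0,0,0],[0,0,0,0,0,0,0],[0,0,0,0,0,0,0]]'
python3 - <<'E'
from plan import *
Rt=tool_R(BY,True)
mid=BX+[0,0,.029+.12]
diff(Rt,flipped_tcp(mid,BY))
for n in("scene","top","wrist"):
    c=ctrl.capture(n);cv2.imwrite(f"pics/{n}5.png",c["pixels"][:,:,::-1])
    X=cloud(c);np.savez(n+"5.npz",X=X,px=c["pixels"])
E
```

```text
time_s: 9.77
ee_pos: [0.5435, 0.3899, 0.3205]
orientation: [2.341, -0.348, -0.135]
contact_force: [1.1, -0.5, -6.9]
grip_width: 0.053
time_s: 10.18
ee_pos: [0.5459, 0.4438, 0.3101]
orientation: [2.339, -0.349, -0.137]
contact_force: [-0.3, -0.4, -7.3]
grip_width: 0.056
t 10.18 p [0.5459 0.4438 0.3101] q [ 0.61  0.77  1.06 -0.49  1.93  2.45] F [-0.3 -0.4 -7.3] M [ 1.57 -0.45 -0.03] w 0.056
 rot in tool deg [-0.25 -0.21 -0.21] | shift world [ 1.   7.3 -4.2] tool now [-1.2 -8.2 -2.1] target tool [-1.2 -8.1 -2.1]
```

View pics/top5.png

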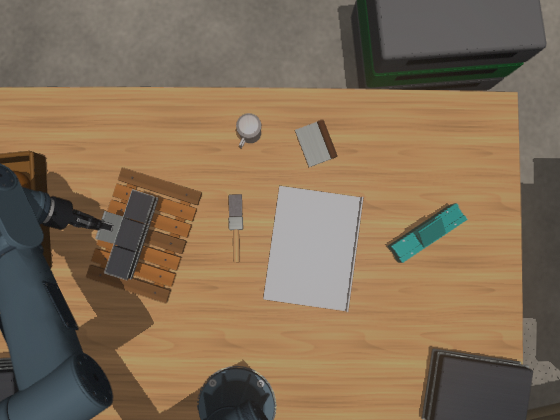

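View pics/scene5.png

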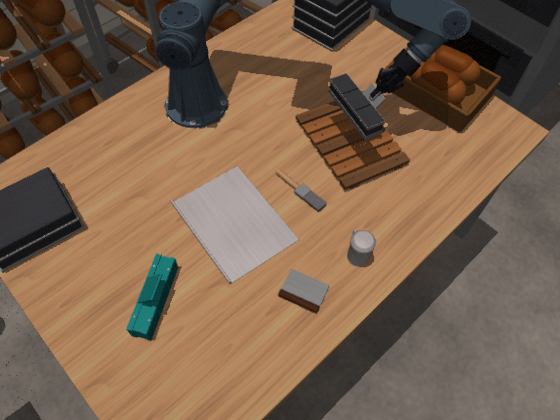

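Run:
```python
from plan import *
X=np.load("top5.npz")["X"];px_=np.load("top5.npz")["px"]
z=X[...,2]
m=np.zeros(z.shape,bool);m[180:290,95:165]=1
# pan face dark
g=px_.max(-1)<110
k=m&g&(z>.13)&(z<.26);P=X[k]
# plane fit by least squares w/ trimming
for _ in range(6):
    A=np.c_[P[:,:2]-P[:,:2].mean(0),np.ones(len(P))];co,*_=np.linalg.lstsq(A,P[:,2],rcond=None);r=P[:,2]-A@co
    keep=abs(r)<2.5*r.std()+1e-4;P=P[keep]
print("pan bottoms",len(P),co,r.std(),cv2.minAreaRect((P[:,:2]*1000).astype(np.float32)))
X0=np.load("top.npz")["X"]
B=X0[150:275,0:52].reshape(-1,3);B=B[B[:,2]>.02];print("box",B.min(0),B.max(0),np.percentile(B[:,2],[50,90,99]))
# min height of arm points over box
A=X[180:250,0:60].reshape(-1,3);A=A[A[:,2]>.15];print("arm",A.min(0),np.percentile(A[:,2],[1,10]))
# sheet
hsv=cv2.cvtColor(px_,cv2.COLOR_RGB2HSV);mm=(hsv[...,1]<40)&(hsv[...,2]>100)
mm[:180]=0;mm[315:]=0;mm[:,:255]=0;mm[:,370:]=0
h=cv2.convexHull(max(cv2.findContours(mm.astype(np.uint8),0,2)[0],key=cv2.contourArea)).reshape(-1,2)
c=ctrl.capture("top")
p=cv2.undistortPoints(h.reshape(-1,1,2).astype(float),c["K"],np.array(c["D"])).reshape(-1,2);R=np.array(c["R"]);C=-R.T@np.array(c["t"]);dr=np.c_[p,np.ones(len(p))]@R
W=C+dr*((0.004-C[2])/dr[:,2])[:,None];print("sheet",cv2.minAreaRect((W[:,:2]*1000).astype(np.float32)))
for i in range(3):
    diff(tool_R(BY,True),flipped_tcp(BX+[0,0,.149],BY))
```

```text
pan bottoms 2216 [-0.01204058 -0.03685461  0.20916701] 0.0040400750472604574 ((500.2731628417969, 301.21563720703125), (130.2583770751953, 229.46969604492188), 72.61058807373047)
box [0.37845703 0.5519249  0.02000352] [0.72904865 0.72429895 0.15537025] [0.09303219 0.14043585 0.15001901]
arm [0.45068894 0.39010583 0.28851267] [0.30847863 0.33341762]
sheet ((461.6826477050781, -220.55242919921875), (251.607666015625, 339.5536193847656), 82.5170669555664)
t 10.38 p [0.5461 0.4429 0.3109] q [ 0.6   0.77  1.06 -0.49  1.93  2.45] F [-0.5 -0.6 -7.6] M [ 1.55 -0.52  0.  ] w 0.059
 rot in tool deg [-0.27 -0.1  -0.29] | shift world [ 0.8  8.2 -5. ] tool now [-1.7 -9.2 -2.1] target tool [-1.6 -9.2 -2.1]
t 10.38 p [0.5461 0.4429 0.3109] q [ 0.6   0.77  1.06 -0.49  1.93  2.45] F [-0.5 -0.6 -7.6] M [ 1.55 -0.52  0.  ] w 0.059
 rot in tool deg [-0.27 -0.1  -0.29] | shift world [ 0.8  8.2 -5. ] tool now [-1.7 -9.2 -2.1] target tool [-1.6 -9.2 -2.1]
t 10.38 p [0.5461 0.4429 0.3109] q [ 0.6   0.77  1.06 -0.49  1.93  2.45] F [-0.5 -0.6 -7.6] M [ 1.55 -0.52  0.  ] w 0.059
 rot in tool deg [-0.27 -0.1  -0.29] | shift world [ 0.8  8.2 -5. ] tool now [-1.7 -9.2 -2.1] target tool [-1.6 -9.2 -2.1]
```

Run:
```python
from plan import *
X=np.load("top5.npz")["X"]
mx,py_,_=frame(BY)
Q=X.reshape(-1,3);Q=Q[np.isfinite(Q).all(1)&(Q[:,2]>.15)&(Q[:,2]<.24)]
d=Q-np.array([.4937,.2698,0]);u=d@mx;v=d@py_
k=(abs(u)<.024)&(abs(v)<.108);P=np.c_[u,v,Q[:,2]][k]
for _ in range(4):
    A=np.c_[P[:,:2],np.ones(len(P))];co,*_=np.linalg.lstsq(A,P[:,2],rcond=None);r=P[:,2]-A@co;P=P[abs(r)<2.5*r.std()]
print(len(P),"slope deg mouthdir,long",np.degrees(co[:2]),"z",co[2],"expected",.3109-.114-.042+.029+.042)
k=(abs(u)<.06)&(abs(v)<.13)&(Q[:,2]>.195);W=np.c_[u,v][k]
print(np.percentile(u[k],[1,99]),np.percentile(v[k],[.5,99.5]))
```

```text
1455 slope deg mouthdir,long [-0.31735742  0.02836397] z 0.2101572119147773 expected 0.22590000000000002
[-0.05512517  0.03226474] [-0.11614821  0.11114956]
```

```bash
python3 -m handwheel '[[0,0,-10,10,0,0,0],[0,0,-19,19,0,0,0],[0,0,-19,19,0,0,0],[0,0,-14,14,0,0,0],[0,0,-7,7,0,0,0]]'
python3 -m handwheel '[[0,0,-4,4,0,0,0],[0,0,-4,4,0,0,0],[0,0,0,0,0,0,0],[0,0,0,0,0,0,0],[0,0,0,0,0,0,0]]'
python3 - <<'E'
from plan import *
diff(tool_R(BY,True),flipped_tcp(BX+[0,0,.029],BY))
for n in("scene","wrist"):
    c=ctrl.capture(n);cv2.imwrite(f"pics/{n}6.png",c["pixels"][:,:,::-1])
E
```

```text
time_s: 10.8
ee_pos: [0.5451, 0.4431, 0.2079]
orientation: [2.336, -0.348, -0.144]
contact_force: [0.6, -0.2, -9.0]
grip_width: 0.058
time_s: 11.22
ee_pos: [0.5466, 0.4446, 0.203]
orientation: [2.34, -0.351, -0.136]
contact_force: [0.9, -0.4, -7.0]
grip_width: 0.058
t 11.22 p [0.5466 0.4446 0.203 ] q [ 0.61  0.9   1.08 -0.47  1.8   2.52] F [ 0.9 -0.4 -7. ] M [ 1.57 -0.52  0.  ] w 0.058
 rot in tool deg [-0.34 -0.19 -0.28] | shift world [  0.3   6.5 -17.2] tool now [ -1.7 -16.5   7.8] target tool [ -1.6 -16.6   7.7]
```

View pics/scene6.png

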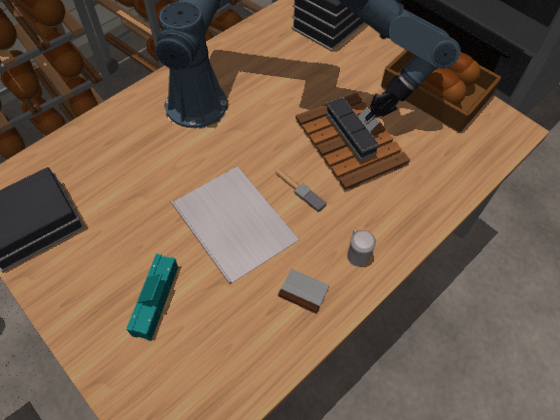

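View pics/wrist6.png

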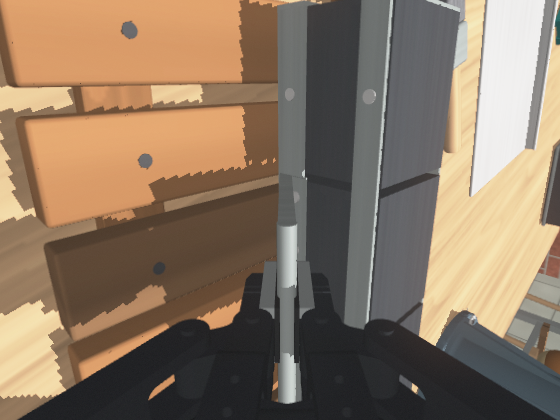

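```bash
python3 -m handwheel '[[0,0,-12,12,0,0,0],[0,0,-3,3,0,0,0],[0,0,0,0,0,0,0],[0,0,0,0,0,0,0],[0,0,0,0,0,0,0]]'
python3 - <<'E'
from plan import *
diff(tool_R(BY,True),flipped_tcp(BX+[0,0,.029],BY))
E
```

```text
time_s: 11.73
ee_pos: [0.5475, 0.4453, 0.1854]
orientation: [2.338, -0.352, -0.131]
contact_force: [1.1, 4.6, 17.0]
grip_width: 0.056
t 11.73 p [0.5475 0.4453 0.1854] q [ 0.61  0.92  1.07 -0.47  1.78  2.53] F [ 1.1  4.6 17. ] M [-1.25  0.7   0.18] w 0.056
 rot in tool deg [-0.22 -0.37 -0.44] | shift world [-0.6  5.8  0.5] tool now [-2.3 -3.4 -4.1] target tool [-2.3 -3.4 -4.1]
```

```bash
python3 -m handwheel '[[0,0,20,-20,0,0,0],[0,0,0,0,0,0,0],[0,0,-8,8,0,0,0],[0,0,-14,14,0,0,0],[0,0,0,0,0,0,0]]'
python3 -m handwheel '[[0,0,20,-20,0,0,0],[0,0,0,0,0,0,0],[0,0,0,0,0,0,0],[0,0,0,0,0,0,0],[0,0,0,0,0,0,0]]'
python3 - <<'E'
from plan import *
diff(tool_R(BY,True),flipped_tcp(BX+[0,0,.029],BY))
E
```

```text
time_s: 12.15
ee_pos: [0.5473, 0.4451, 0.1816]
orientation: [2.332, -0.352, -0.131]
contact_force: [0.2, 2.6, 25.3]
grip_width: 0.063
time_s: 12.57
ee_pos: [0.5455, 0.4437, 0.2024]
orientation: [2.337, -0.348, -0.141]
contact_force: [0.6, 1.2, -6.2]
grip_width: 0.06
t 12.57 p [0.5455 0.4437 0.2024] q [ 0.61  0.9   1.08 -0.47  1.8   2.52] F [ 0.6  1.2 -6.2] M [ 1.35 -0.46 -0.01] w 0.06
 rot in tool deg [-0.13 -0.03 -0.11] | shift world [  1.4   7.4 -16.6] tool now [ -0.9 -17.    6.5] target tool [ -0.8 -17.    6.4]
```

```bash
cat > chk.py <<'E'
from plan import *
import sys
def chk(tag,n=5,yaw=BY,org=(.4937,.2698,0)):
    F=[];M=[]
    for i in range(n):
        c=ctrl.capture("top");s=ctrl.read_state();F.append(s["contact_force"]);M.append(s["wrist_torque"])
    print("t",round(s["time_s"],2),"p",np.array(s["ee_pos"]).round(4),"Fz",np.mean(F,0).round(2),"M",np.mean(M,0).round(3))
    cv2.imwrite(f"pics/top{tag}.png",c["pixels"][:,:,::-1])
    mx,py_,_=frame(yaw);X=cloud(c)
    Q=X.reshape(-1,3);Q=Q[np.isfinite(Q).all(1)&(Q[:,2]>.05)&(Q[:,2]<.24)]
    d=Q-np.array(org);u=d@mx;v=d@py_
    k=(abs(u)<.022)&(abs(v)<.108);P=np.c_[u,v,Q[:,2]][k]
    for _ in range(4):
        A=np.c_[P[:,:2],np.ones(len(P))];co,*_=np.linalg.lstsq(A,P[:,2],rcond=None);r=P[:,2]-A@co;P=P[abs(r)<2.5*r.std()]
    print(" bottoms: slope deg mouthdir,long",np.degrees(co[:2]).round(2),"z",co[2].round(4),"rim z~",(co[2]-.058).round(4),"tcp-bot",(s["ee_pos"][2]-co[2]).round(4))
chk(*sys.argv[1:])
E
python3 chk.py 7
```

```text
t 12.82 p [0.5459 0.444  0.2045] Fz [-0.1  -0.24 -5.57] M [ 1.303 -0.396 -0.024]
 bottoms: slope deg mouthdir,long [-0.22 -0.2 ] z 0.1074 rim z~ 0.0494 tcp-bot 0.0972
```

```bash
python3 -m handwheel '[[0,0,5,-5,0,0,0],[0,0,-12,12,0,0,0],[0,0,-14,14,0,0,0],[0,0,0,0,0,0,0],[0,0,0,0,0,0,0]]'
python3 -m handwheel '[[0,0,10,-10,0,0,0],[0,0,9,-9,0,0,0],[0,0,0,0,0,0,0],[0,0,0,0,0,0,0],[0,0,0,0,0,0,0]]'
python3 chk.py 8
```

```text
time_s: 13.23
ee_pos: [0.5474, 0.4446, 0.1806]
orientation: [2.334, -0.352, -0.133]
contact_force: [-0.9, -0.8, 18.7]
grip_width: 0.057
time_s: 13.65
ee_pos: [0.546, 0.4442, 0.2022]
orientation: [2.339, -0.349, -0.139]
contact_force: [2.0, -0.9, -5.8]
grip_width: 0.058
t 13.9 p [0.546  0.4441 0.2019] Fz [ 0.31 -0.44 -5.29] M [ 1.186 -0.272 -0.055]
 bottoms: slope deg mouthdir,long [-0.34 -0.24] z 0.1069 rim z~ 0.0489 tcp-bot 0.095
```

```bash
python3 -m handwheel '[[0,0,6,-6,0,0,0],[0,0,-10,10,0,0,0],[0,0,-12,12,0,0,0],[0,0,0,0,0,0,0],[0,0,0,0,0,0,0]]' 70
python3 -m handwheel '[[0,0,10,-10,0,0,0],[0,0,6,-6,0,0,0],[0,0,0,0,0,0,0],[0,0,0,0,0,0,0],[0,0,0,0,0,0,0]]'
python3 chk.py 9
python3 - <<'E'
from plan import *
for n in("scene","wrist"):
    c=ctrl.capture(n);cv2.imwrite(f"pics/{n}9.png",c["pixels"][:,:,::-1])
    if n=="scene":cv2.imwrite("pics/scene9c.png",cv2.resize(c["pixels"][60:210,270:470],None,fx=4,fy=4,interpolation=cv2.INTER_CUBIC)[:,:,::-1])
E
```

```text
time_s: 14.32
ee_pos: [0.5468, 0.4445, 0.1805]
orientation: [2.338, -0.35, -0.135]
contact_force: [1.5, 1.6, 6.0]
grip_width: 0.055
time_s: 14.73
ee_pos: [0.5459, 0.4441, 0.2022]
orientation: [2.339, -0.349, -0.139]
contact_force: [1.7, -1.8, -4.7]
grip_width: 0.061
t 14.98 p [0.546  0.4441 0.2022] Fz [ 0.04  0.17 -4.95] M [ 1.18  -0.316 -0.034]
 bottoms: slope deg mouthdir,long [-1.73 -0.72] z 0.1082 rim z~ 0.0502 tcp-bot 0.094
```

View pics/wrist9.png

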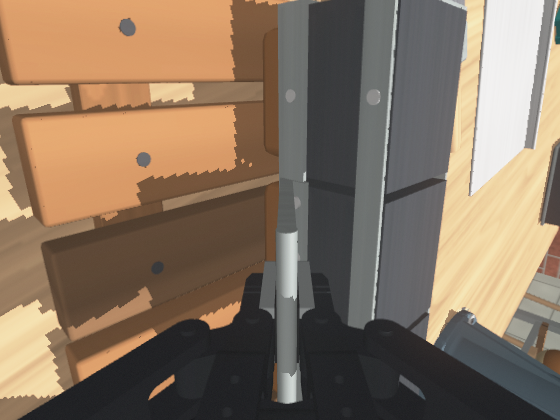

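View pics/scene9c.png

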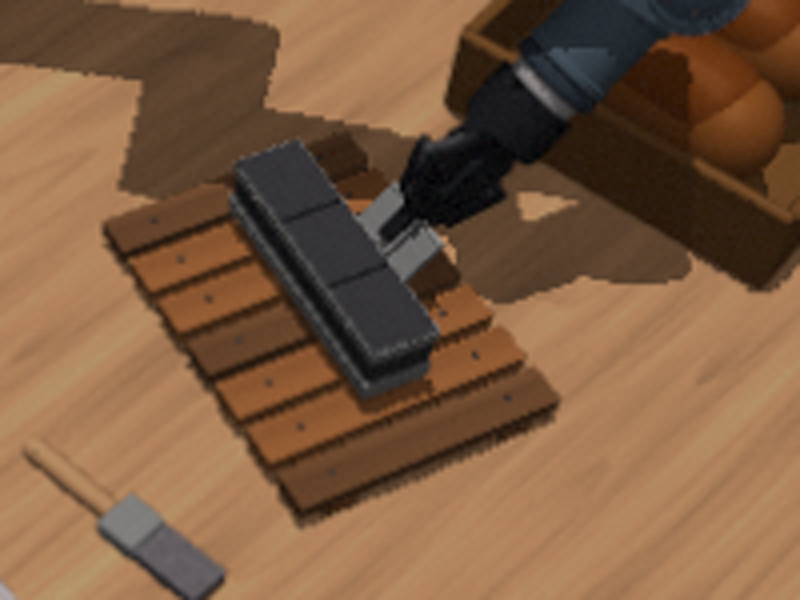

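The enlarged wrist view shows brown loaves on the board peeking out at columns 265–280, rows 28–155 and 185–260. So at least two have let go, and the weight (about 4.95 N) suggests one is still stuck. I'll rap on.

```bash
python3 -m handwheel '[[0,0,5,-5,0,0,0],[0,0,-10,10,0,0,0],[0,0,-14,14,0,0,0],[0,0,0,0,0,0,0],[0,0,0,0,0,0,0]]' 70
python3 -m handwheel '[[0,0,10,-10,0,0,0],[0,0,9,-9,0,0,0],[0,0,0,0,0,0,0],[0,0,0,0,0,0,0],[0,0,0,0,0,0,0]]'
python3 chk.py 10
```

```text
time_s: 15.5
ee_pos: [0.5472, 0.4442, 0.178]
orientation: [2.336, -0.351, -0.134]
contact_force: [-0.0, -1.8, 5.4]
grip_width: 0.056
time_s: 15.92
ee_pos: [0.546, 0.4443, 0.2028]
orientation: [2.34, -0.35, -0.138]
contact_force: [0.9, 0.0, -4.7]
grip_width: 0.055
t 16.17 p [0.5459 0.4441 0.2021] Fz [ 0.38  0.05 -5.06] M [ 1.111 -0.416  0.058]
 bottoms: slope deg mouthdir,long [-0.96 -0.3 ] z 0.1099 rim z~ 0.0519 tcp-bot 0.0922
```

```bash
python3 -m handwheel '[[0,0,7,-7,0,0,0],[0,0,-7,7,0,0,0],[0,0,-18,18,0,0,0],[0,0,3,-3,0,0,0],[0,0,0,0,0,0,0]]' 70
python3 chk.py 11
python3 - <<'E'
from plan import *
c=ctrl.capture("wrist");cv2.imwrite("pics/wrist11.png",c["pixels"][:,:,::-1])
E
```

```text
time_s: 16.58
ee_pos: [0.5463, 0.4443, 0.1813]
orientation: [2.338, -0.349, -0.138]
contact_force: [-0.4, -0.4, -3.5]
grip_width: 0.061
t 16.83 p [0.5462 0.4442 0.1815] Fz [ 0.43 -0.26 -4.92] M [ 1.116 -0.385  0.041]
 bottoms: slope deg mouthdir,long [-2.12 -0.28] z 0.0902 rim z~ 0.0322 tcp-bot 0.0913
```

View pics/wrist11.png

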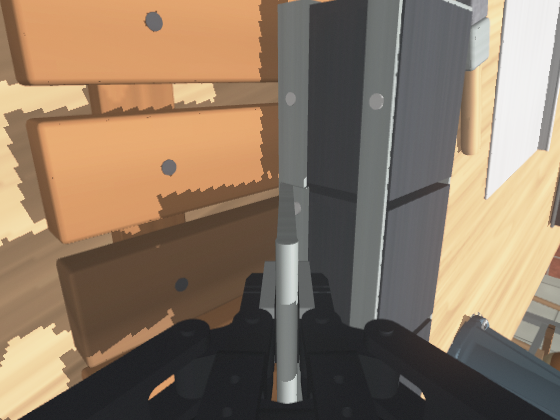

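```bash
python3 -m handwheel '[[0,0,-2,2,0,0,0],[20,0,0,0,0,0,0],[20,0,0,0,0,0,0],[20,0,0,-6,0,0,0],[20,0,0,-6,0,0,0]]' 70
python3 chk.py 12
python3 - <<'E'
from plan import *
diff(tool_R(BY,True),flipped_tcp(BX+[0,0,.029],BY))
c=ctrl.capture("wrist");cv2.imwrite("pics/wrist12.png",c["pixels"][:,:,::-1])
E
```

```text
time_s: 17.3
ee_pos: [0.5489, 0.4526, 0.188]
orientation: [2.338, -0.35, -0.138]
contact_force: [-0.1, 0.4, 0.4]
grip_width: 0.203
t 17.55 p [0.5487 0.4526 0.1876] Fz [-0.26  0.36  0.08] M [ 0.331 -0.087 -0.013]
 bottoms: slope deg mouthdir,long [-1.18 -0.03] z 0.0868 rim z~ 0.0288 tcp-bot 0.1008
t 17.55 p [0.5487 0.4526 0.1876] q [ 0.61  0.93  1.05 -0.46  1.8   2.53] F [-0.5 -0.3  0.5] M [ 0.35 -0.08 -0.03] w 0.202
 rot in tool deg [-0.26 -0.15 -0.22] | shift world [-1.8 -1.5 -1.7] tool now [-1.3  0.2  2.6] target tool [-1.3  0.1  2.6]
```

View pics/wrist12.png

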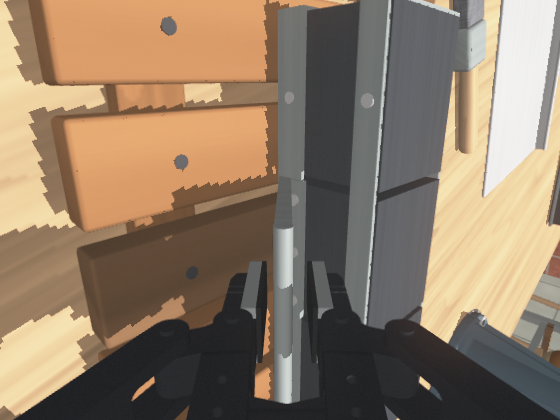

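Pan flat on the board, plate edge (column 284) between the open pads. The empty-hand force reads zero, so the 4.95 N means exactly one loaf is still stuck. I'll grip again and rap.

```bash
python3 -m handwheel '[[0,0,0,0,0,0,0],[0,0,0,0,0,0,0],[0,0,0,0,0,0,0],[0,0,10,-10,0,0,0],[0,0,8,-8,0,0,0]]' 70
python3 -m handwheel '[[0,0,0,0,0,0,0],[0,0,-7,7,0,0,0],[0,0,-16,16,0,0,0],[0,0,3,-3,0,0,0],[0,0,0,0,0,0,0]]' 
python3 -m handwheel '[[0,0,10,-10,0,0,0],[0,0,9,-9,0,0,0],[0,0,0,0,0,0,0],[0,0,0,0,0,0,0],[0,0,0,0,0,0,0]]'
python3 chk.py 13
```

```text
time_s: 18.02
ee_pos: [0.5482, 0.4521, 0.2123]
orientation: [2.338, -0.348, -0.141]
contact_force: [0.5, 0.2, -3.9]
grip_width: 0.055
time_s: 18.43
ee_pos: [0.5489, 0.4527, 0.1846]
orientation: [2.34, -0.35, -0.137]
contact_force: [-0.2, 3.2, -2.6]
grip_width: 0.059
time_s: 18.85
ee_pos: [0.5486, 0.4523, 0.2115]
orientation: [2.34, -0.35, -0.138]
contact_force: [-0.5, 0.3, -4.3]
grip_width: 0.055
t 19.1 p [0.5484 0.4522 0.2106] Fz [-0.34  0.16 -5.1 ] M [ 1.15e+00 -3.62e-01 -1.00e-03]
 bottoms: slope deg mouthdir,long [-17.46  -0.06] z 0.1104 rim z~ 0.0524 tcp-bot 0.1002
```

Run:
```python
from plan import *
im=cv2.imread("pics/top13.png");cv2.imwrite("pics/top13c.png",cv2.resize(im[160:310,30:230],None,fx=4,fy=4,interpolation=cv2.INTER_CUBIC))
c=ctrl.capture("wrist");cv2.imwrite("pics/wrist13.png",c["pixels"][:,:,::-1])
```

```text
(no output)
```

View pics/top13c.png

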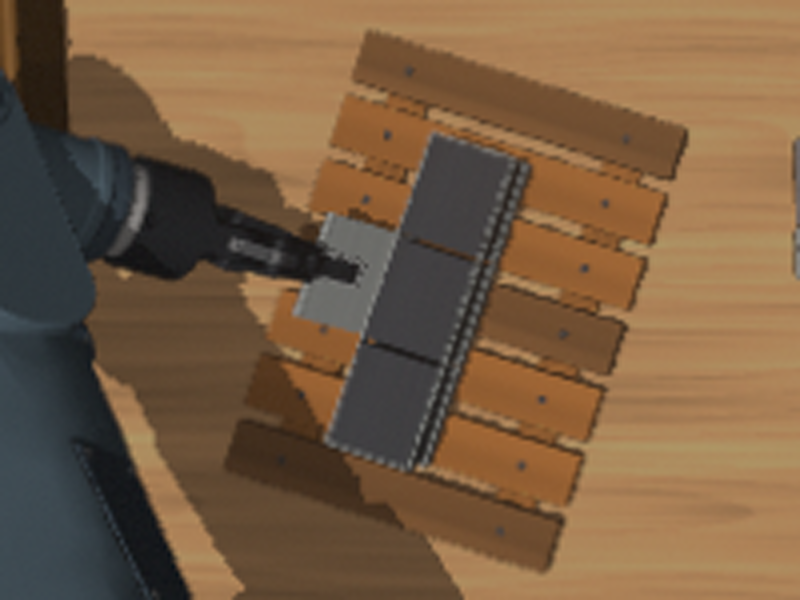

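View pics/wrist13.png

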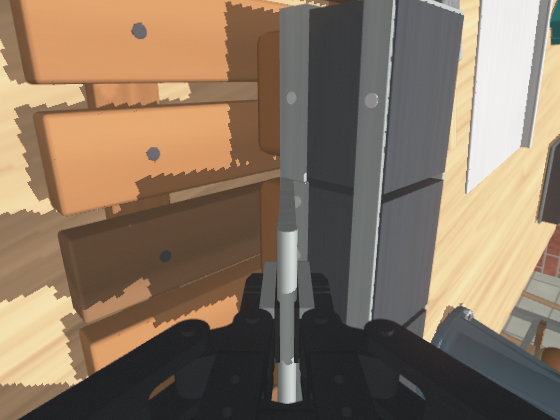

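```bash
python3 -m handwheel '[[0,0,-4,4,0,0,0],[0,0,-20,20,0,0,0],[0,0,4,-4,0,0,0],[0,0,10,-10,0,0,0],[0,0,9,-9,0,0,0]]' 70
python3 -m handwheel '[[0,0,0,0,0,0,0],[0,0,-4,4,0,0,0],[0,0,-20,20,0,0,0],[0,0,4,-4,0,0,0],[0,0,0,0,0,0,0]]'
python3 - <<'E'
from plan import *
diff(tool_R(BY,True),flipped_tcp(BX+[0,0,.029],BY))
E
python3 -m handwheel '[[0,0,10,-10,0,0,0],[0,0,9,-9,0,0,0],[0,0,0,0,0,0,0],[0,0,0,0,0,0,0],[0,0,0,0,0,0,0]]'
python3 chk.py 14
```

```text
time_s: 19.57
ee_pos: [0.5483, 0.4522, 0.2097]
orientation: [2.338, -0.349, -0.14]
contact_force: [-0.4, -0.0, -5.9]
grip_width: 0.058
time_s: 19.98
ee_pos: [0.5487, 0.4524, 0.1813]
orientation: [2.339, -0.349, -0.138]
contact_force: [0.7, 1.5, -5.1]
grip_width: 0.058
t 19.98 p [0.5487 0.4524 0.1813] q [ 0.61  0.94  1.05 -0.46  1.79  2.53] F [ 0.7  1.5 -5.1] M [ 1.15 -0.55  0.12] w 0.058
 rot in tool deg [-0.24 -0.12 -0.2 ] | shift world [-1.8 -1.3  4.6] tool now [-1.3  4.5 -2. ] target tool [-1.3  4.5 -2. ]
time_s: 20.4
ee_pos: [0.5486, 0.4524, 0.209]
orientation: [2.34, -0.35, -0.138]
contact_force: [-0.2, -0.4, -5.0]
grip_width: 0.059
t 20.65 p [0.5484 0.4522 0.2078] Fz [ 0.22  0.19 -5.03] M [ 1.135 -0.369 -0.025]
 bottoms: slope deg mouthdir,long [-31.46   0.61] z 0.1099 rim z~ 0.0519 tcp-bot 0.0979
```

```bash
sed -i 's/org=(.4937,.2698,0)/org=(.4957,.275,0)/; s/    d=Q-np.array(org)/    Q=Q[Q[:,2]>s["ee_pos"][2]-.115];d=Q-np.array(org)/' chk.py
python3 -m handwheel '[[0,0,3,-3,0,0,0],[0,0,-19,19,0,0,0],[0,0,-9,9,0,0,0],[0,0,6,-6,0,0,0],[0,0,14,-14,0,0,0]]' 70
python3 -m handwheel '[[0,0,4,-4,0,0,0],[0,0,-19,19,0,0,0],[0,0,-9,9,0,0,0],[0,0,6,-6,0,0,0],[0,0,14,-14,0,0,0]]'
python3 -m handwheel '[[0,0,0,0,0,0,0],[0,0,0,0,0,0,0],[0,0,0,0,0,0,0],[0,0,0,0,0,0,0],[0,0,0,0,0,0,0]]'
python3 chk.py 15
```

```text
time_s: 21.07
ee_pos: [0.5475, 0.4517, 0.1977]
orientation: [2.335, -0.347, -0.144]
contact_force: [0.7, -0.5, -5.9]
grip_width: 0.058
time_s: 21.48
ee_pos: [0.5475, 0.4516, 0.1917]
orientation: [2.336, -0.347, -0.144]
contact_force: [0.7, 2.4, -7.6]
grip_width: 0.062
time_s: 21.9
ee_pos: [0.5482, 0.4521, 0.1941]
orientation: [2.337, -0.349, -0.14]
contact_force: [0.8, -0.2, -4.8]
grip_width: 0.058
t 22.15 p [0.5486 0.4523 0.1953] Fz [-0.27 -0.33 -4.89] M [ 1.075 -0.337 -0.022]
 bottoms: slope deg mouthdir,long [-2.8  -0.23] z 0.1079 rim z~ 0.0499 tcp-bot 0.0874
```

```bash
python3 -m handwheel '[[0,0,-7,7,0,0,0],[0,0,-7,7,0,0,0],[20,0,0,0,0,0,0],[20,0,0,0,0,0,0],[20,0,0,-8,0,0,0]]' 70
python3 -m handwheel '[[20,0,0,-9,0,0,0],[20,0,0,0,0,0,0],[0,0,0,0,0,0,0],[0,0,0,0,0,0,0],[0,0,0,0,0,0,0]]' 70
python3 chk.py 16
python3 - <<'E'
from plan import *
c=ctrl.capture("wrist");cv2.imwrite("pics/wrist16.png",c["pixels"][:,:,::-1])
E
```

```text
time_s: 22.57
ee_pos: [0.5501, 0.457, 0.1807]
orientation: [2.336, -0.349, -0.141]
contact_force: [-1.2, -0.6, -0.0]
grip_width: 0.197
time_s: 22.98
ee_pos: [0.5524, 0.4646, 0.1889]
orientation: [2.341, -0.35, -0.136]
contact_force: [2.5, 4.8, 1.4]
grip_width: 0.055
t 23.23 p [0.5524 0.4645 0.1889] Fz [2.01 4.99 1.3 ] M [ 0.615 -0.37   0.129]
 bottoms: slope deg mouthdir,long [-2.74 -0.07] z 0.0868 rim z~ 0.0288 tcp-bot 0.1021
```

View pics/wrist16.png

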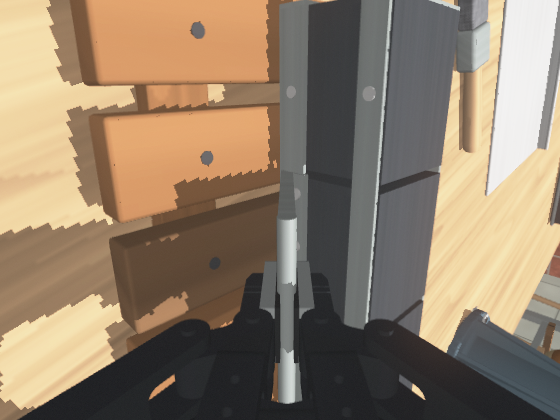

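```bash
python3 -m handwheel '[[0,0,10,-10,0,0,0],[0,0,10,-10,0,0,0],[0,0,0,0,0,0,0],[0,0,-18,18,0,0,0],[0,0,-6,6,0,0,0]]' 70
python3 -m handwheel '[[0,0,4,-4,0,0,0],[0,0,10,-10,0,0,0],[0,0,10,-10,0,0,0],[0,0,0,0,0,0,0],[0,0,0,0,0,0,0]]'
python3 chk.py 17
python3 -m handwheel '[[0,0,-18,18,0,0,0],[0,0,-8,8,0,0,0],[0,0,4,-4,0,0,0],[0,0,10,-10,0,0,0],[0,0,10,-10,0,0,0]]' 70
python3 -m handwheel '[[0,0,0,0,0,0,0],[0,0,0,0,0,0,0],[0,0,0,0,0,0,0],[0,0,0,0,0,0,0],[0,0,0,0,0,0,0]]'
python3 chk.py 18
```

```text
time_s: 23.7
ee_pos: [0.5529, 0.4649, 0.1862]
orientation: [2.338, -0.352, -0.133]
contact_force: [-3.3, 13.6, 43.5]
grip_width: 0.057
time_s: 24.12
ee_pos: [0.5524, 0.4639, 0.2181]
orientation: [2.341, -0.351, -0.137]
contact_force: [0.7, 0.6, -4.8]
grip_width: 0.057
t 24.37 p [0.5518 0.4636 0.2152] Fz [ 0.03  0.38 -5.1 ] M [ 1.183 -0.351 -0.008]
 bottoms: slope deg mouthdir,long [-2.36 -0.3 ] z 0.1142 rim z~ 0.0562 tcp-bot 0.1011
time_s: 24.78
ee_pos: [0.5515, 0.4635, 0.2124]
orientation: [2.337, -0.348, -0.141]
contact_force: [0.2, -0.1, -4.0]
grip_width: 0.058
time_s: 25.2
ee_pos: [0.5518, 0.4636, 0.2124]
orientation: [2.338, -0.349, -0.14]
contact_force: [-0.2, -0.5, -5.0]
grip_width: 0.056
t 25.45 p [0.552  0.4638 0.2131] Fz [ 0.09  0.06 -5.08] M [ 1.165 -0.383 -0.021]
 bottoms: slope deg mouthdir,long [-2.13 -0.03] z 0.1122 rim z~ 0.0542 tcp-bot 0.1009
```

The weight went from about 7.4 N before the raps to 5.0 N. That's about 2.4 N lost, which fits all three loaves having dropped rather than two. I'll raise the pan a little and look underneath.

```bash
python3 -m handwheel '[[0,0,4,-4,0,0,0],[0,0,4,-4,0,0,0],[0,0,4,-4,0,0,0],[0,0,4,-4,0,0,0],[0,0,0,0,0,0,0]]' 70
python3 chk.py 19
python3 - <<'E'
from plan import *
for n in("scene","wrist"):
    c=ctrl.capture(n);cv2.imwrite(f"pics/{n}19.png",c["pixels"][:,:,::-1])
    if n=="scene":cv2.imwrite("pics/scene19c.png",cv2.resize(c["pixels"][60:210,270:470],None,fx=4,fy=4,interpolation=cv2.INTER_CUBIC)[:,:,::-1])
E
```

```text
time_s: 25.87
ee_pos: [0.5524, 0.4641, 0.2386]
orientation: [2.341, -0.351, -0.135]
contact_force: [1.0, -0.9, -4.8]
grip_width: 0.056
t 26.12 p [0.5518 0.4637 0.2357] Fz [-0.15 -0.17 -5.62] M [ 1.187 -0.367 -0.009]
 bottoms: slope deg mouthdir,long [-1.59 -0.19] z 0.1354 rim z~ 0.0774 tcp-bot 0.1003
```

View pics/wrist19.png

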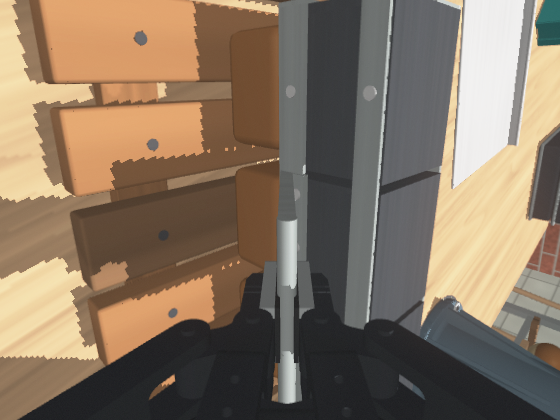

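View pics/scene19c.png

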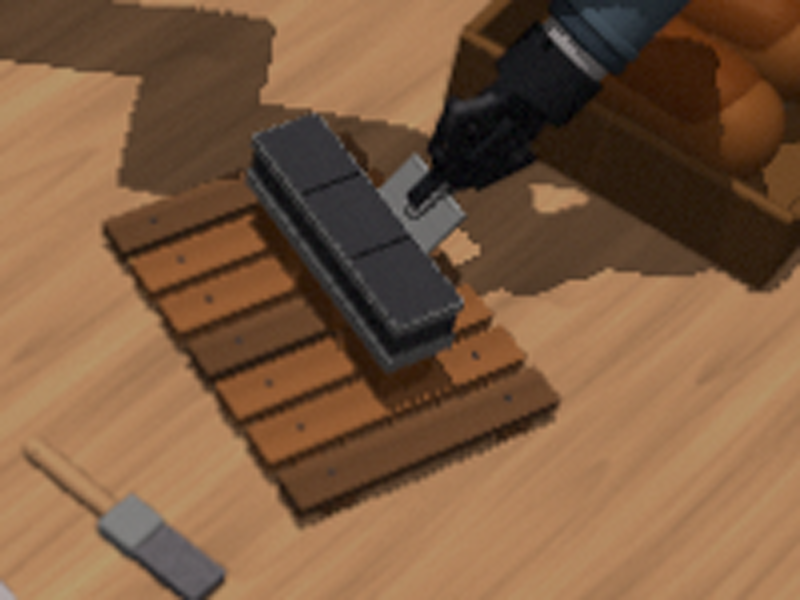

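Run:
```python
import cv2,numpy as np
a=cv2.imread("pics/scene19.png")[80:175,320:400];a=np.clip(a.astype(float)*1.6,0,255).astype(np.uint8)
cv2.imwrite("pics/s19e.png",cv2.resize(a,None,fx=6,fy=6,interpolation=cv2.INTER_CUBIC))
from plan import *
c=ctrl.capture("scene");X=cloud(c).reshape(-1,3)
px_=c["pixels"].reshape(-1,3)
mx,py_,_=frame(BY)
# loaf regions on board: coordinates relative to pan mid
mid=np.array([.5518,.4637,0])-[.0,0,0]; a=(mx-[0,0,1])/2**.5
mid=mid+.161*a+.067*mx
print("mid",mid)
for n in("scene","wrist"):
    c=ctrl.capture(n);X=cloud(c).reshape(-1,3)
    d=X-mid;u=d@mx;v=d@py_
    k=(X[:,2]>.036)&(X[:,2]<.073)&(abs(u)<.045)&(abs(v)<.13)
    print(n,k.sum(),np.histogram(v[k],bins=np.arange(-.13,.131,.02)),)
    if k.sum(): print(np.percentile(u[k],[0,50,100]))
```

```text
mid [ 0.49940943  0.29061086 -0.11384419]
scene 309 (array([ 0, 12, 26, 21, 22, 17, 27, 29, 12, 25, 22, 72, 24]), array([-0.13, -0.11, -0.09, -0.07, -0.05, -0.03, -0.01,  0.01,  0.03,
        0.05,  0.07,  0.09,  0.11,  0.13]))
[-0.02603891  0.02431244  0.04370371]
wrist 9403 (array([   0,   52,    0,   23,   34,  795, 1224, 1430,  680, 1661, 1841,
       1663,    0]), array([-0.13, -0.11, -0.09, -0.07, -0.05, -0.03, -0.01,  0.01,  0.03,
        0.05,  0.07,  0.09,  0.11,  0.13]))
[-0.02723762 -0.02528006  0.00733431]
```

View pics/s19e.png

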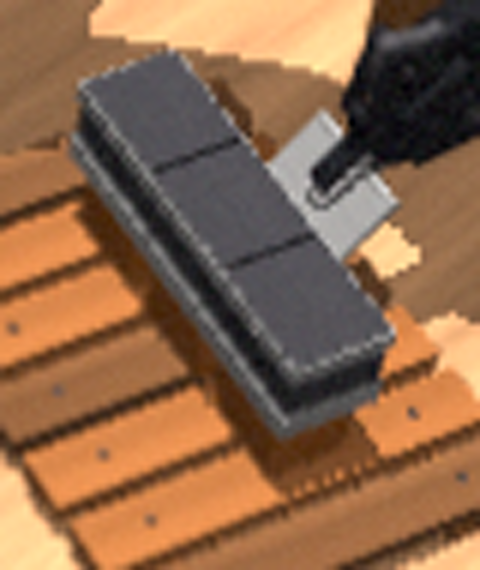

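Loaf-height points run along the whole row, including the end near the base. I'll lift higher, straight up, to be sure.

```bash
python3 -m handwheel '[[0,0,7,-7,0,0,0],[0,0,9,-9,0,0,0],[0,0,9,-9,0,0,0],[0,0,5,-5,0,0,0],[0,0,0,0,0,0,0]]' 70
python3 chk.py 20
python3 - <<'E'
from plan import *
for n in("scene","wrist"):
    c=ctrl.capture(n);cv2.imwrite(f"pics/{n}20.png",c["pixels"][:,:,::-1])
    if n=="scene":cv2.imwrite("pics/scene20c.png",cv2.resize(np.clip(c["pixels"][60:210,270:470]*1.4,0,255).astype(np.uint8),None,fx=4,fy=4,interpolation=cv2.INTER_CUBIC)[:,:,::-1])
E
```

```text
time_s: 26.78
ee_pos: [0.5524, 0.4641, 0.2829]
orientation: [2.342, -0.352, -0.133]
contact_force: [0.3, 0.1, -5.9]
grip_width: 0.056
t 27.03 p [0.5515 0.4635 0.2776] Fz [ 0.03 -0.06 -5.52] M [ 1.187e+00 -3.640e-01 -1.000e-03]
 bottoms: slope deg mouthdir,long [-1.18 -0.21] z 0.1775 rim z~ 0.1195 tcp-bot 0.1001
```

View pics/wrist20.png

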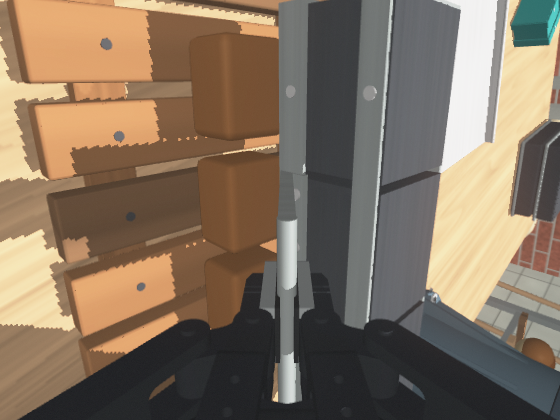

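View pics/scene20c.png

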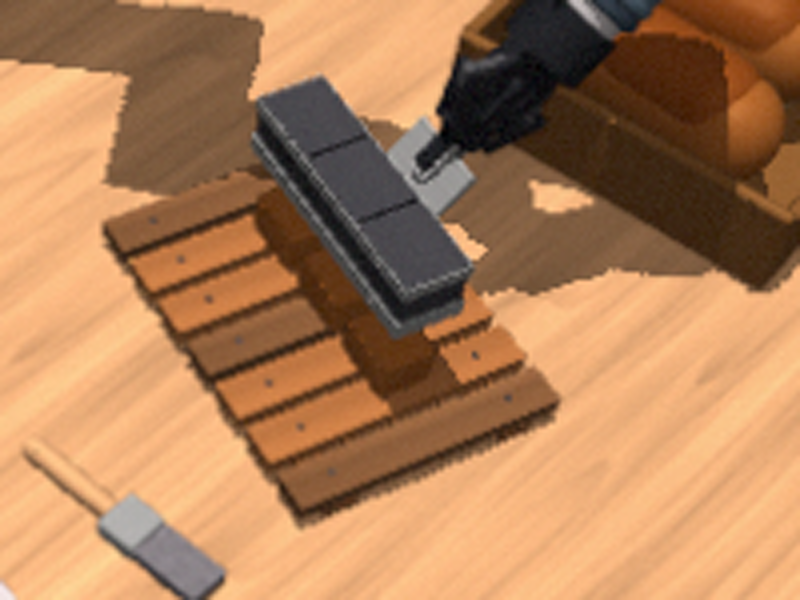

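All three loaves lie on the board: wrist view around (235,85), (240,200) and (235,285); scene crop around (285,220), (325,280) and (395,350). Raising further and carrying the pan back to the sheet.

```bash
python3 -m handwheel '[[0,0,12,-12,0,0,0],[0,0,20,-20,0,0,0],[0,0,12,-12,0,0,0],[0,0,0,0,0,0,0],[0,0,0,0,0,0,0]]' 70
cat >> plan.py <<'E'
SY=82.5-180; SX=np.array([.4617,-.2205,.004])
E
python3 - <<'E'
from plan import *
diff(tool_R(SY,True),flipped_tcp(SX+[0,0,.029+.10],SY))
diff(tool_R(BY,True),flipped_tcp(SX+[0,0,.029+.10],SY))
E
```

```text
time_s: 27.55
ee_pos: [0.5517, 0.4637, 0.3432]
orientation: [2.342, -0.351, -0.134]
contact_force: [0.5, 0.4, -5.9]
grip_width: 0.056
t 27.55 p [0.5517 0.4637 0.3432] q [ 0.62  0.78  0.97 -0.49  2.    2.43] F [ 0.5  0.4 -5.9] M [ 1.23 -0.39  0.05] w 0.056
 rot in tool deg [-0.43  6.34 -6.95] | shift world [ -66.4 -504.9  -83.4] tool now [ 82.7 299.2 412.2] target tool [1.000e-01 3.011e+02 4.191e+02]
t 27.55 p [0.5517 0.4637 0.3432] q [ 0.62  0.78  0.97 -0.49  2.    2.43] F [ 0.5  0.4 -5.9] M [ 1.23 -0.39  0.05] w 0.056
 rot in tool deg [-0.46 -0.24 -0.32] | shift world [ -66.4 -504.9  -83.4] tool now [ 82.7 299.2 412.2] target tool [ 82.7 296.4 414.3]
```

```bash
python3 -m handwheel '[[0,0,0,0,-0.2,3.2,-3.5],[0,0,0,0,-0.2,3.2,-3.5],[0,0,10,14,0,0,0],[0,0,20,28,0,0,0],[0,0,20,28,0,0,0]]' 70
python3 -m handwheel '[[0,0,20,28,0,0,0],[0,0,20,28,0,0,0],[0,0,20,28,0,0,0],[0,0,20,28,0,0,0],[0,0,20,28,0,0,0]]' 70
python3 -m handwheel '[[0,0,20,28,0,0,0],[0,0,20,28,0,0,0],[0,0,20,28,0,0,0],[0,0,20,28,0,0,0],[0,0,20,28,0,0,0]]' 70
python3 -m handwheel '[[0,0,20,28,0,0,0],[0,0,20,28,0,0,0],[0,0,10,14,0,0,0],[0,0,0,0,0,0,0],[0,0,0,0,0,0,0]]' 70
python3 - <<'E'
from plan import *
diff(tool_R(SY,True),flipped_tcp(SX+[0,0,.029+.10],SY))
for n in("top","wrist"):
    c=ctrl.capture(n);cv2.imwrite(f"pics/{n}21.png",c["pixels"][:,:,::-1])
X=cloud(ctrl.capture("top"));mx,py_,_=frame(SY);Q=X.reshape(-1,3);d=Q-SX;u=d@mx;v=d@py_
k=(abs(u)<.022)&(abs(v)<.105)&(Q[:,2]>.1)&(Q[:,2]<.24);P=np.c_[u,v,Q[:,2]][k]
for _ in range(4):
    A=np.c_[P[:,:2],np.ones(len(P))];co,*_=np.linalg.lstsq(A,P[:,2],rcond=None);r=P[:,2]-A@co;P=P[abs(r)<2*r.std()]
print(len(P),np.degrees(co[:2]),co[2])
E
```

```text
time_s: 27.97
ee_pos: [0.5392, 0.3791, 0.3246]
orientation: [2.349, -0.147, -0.069]
contact_force: [-0.1, -1.1, -5.1]
grip_width: 0.058
time_s: 28.38
ee_pos: [0.517, 0.2093, 0.2972]
orientation: [2.35, -0.15, -0.07]
contact_force: [0.0, -0.4, -5.4]
grip_width: 0.057
time_s: 28.8
ee_pos: [0.4949, 0.0412, 0.2697]
orientation: [2.35, -0.15, -0.07]
contact_force: [-0.2, -0.7, -5.3]
grip_width: 0.058
time_s: 29.22
ee_pos: [0.484, -0.0424, 0.256]
orientation: [2.35, -0.153, -0.072]
contact_force: [0.0, 0.4, -3.8]
grip_width: 0.057
t 29.22 p [ 0.484  -0.0424  0.256 ] q [-0.12  0.29  1.92 -0.89  1.15  2.06] F [ 0.   0.4 -3.8] M [ 1.2  -0.15  0.02] w 0.057
 rot in tool deg [0.11 0.32 0.17] | shift world [1.3 1.2 3.9] tool now [ 1.1  1.8 -3.7] target tool [ 1.1  1.8 -3.7]
1117 [-0.36174668 -0.71473713] 0.15784269894796074
```

View pics/top21.png

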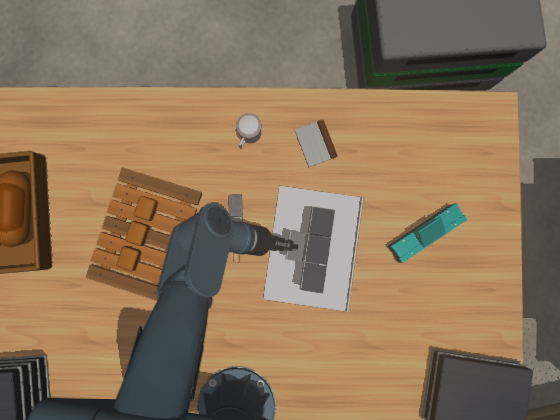

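Loaves rest on the board at (145,208), (137,233) and (129,259). The pan is level over the sheet's middle at (315,250). Lowering about 96 mm.

```bash
python3 -m handwheel '[[0,0,-8,8,0,0,0],[0,0,-16,16,0,0,0],[0,0,-16,16,0,0,0],[0,0,-12,12,0,0,0],[0,0,-6,6,0,0,0]]' 70
python3 -m handwheel '[[0,0,-3,3,0,0,0],[0,0,-2,2,0,0,0],[0,0,-2,2,0,0,0],[0,0,-2,2,0,0,0],[0,0,0,0,0,0,0]]' 70
python3 - <<'E'
from plan import *
diff(tool_R(SY,True),flipped_tcp(SX+[0,0,.029],SY))
E
```

```text
time_s: 29.78
ee_pos: [0.4839, -0.0408, 0.1723]
orientation: [2.351, -0.148, -0.07]
contact_force: [-0.8, -0.1, -4.3]
grip_width: 0.054
time_s: 30.2
ee_pos: [0.4852, -0.0418, 0.1628]
orientation: [2.35, -0.151, -0.066]
contact_force: [0.3, -0.3, -4.6]
grip_width: 0.056
t 30.2 p [ 0.4852 -0.0418  0.1628] q [-0.12  0.48  1.92 -0.97  1.03  2.23] F [ 0.3 -0.3 -4.6] M [ 1.21 -0.16 -0.06] w 0.056
 rot in tool deg [0.16 0.04 0.14] | shift world [ 0.1  0.6 -3. ] tool now [ 0.  -2.5  1.7] target tool [ 0.  -2.5  1.7]
```

```bash
python3 -m handwheel '[[0,0,-1,1,0,0,0],[0,0,-1,1,0,0,0],[0,0,-1,1,0,0,0],[0,0,0,0,0,0,0],[0,0,0,0,0,0,0]]' 70
python3 - <<'E'
from plan import *
diff(tool_R(SY,True),flipped_tcp(SX+[0,0,.029],SY))
E
```

```text
time_s: 30.62
ee_pos: [0.4853, -0.0418, 0.1595]
orientation: [2.348, -0.152, -0.066]
contact_force: [-3.3, 4.2, 4.7]
grip_width: 0.053
t 30.62 p [ 0.4853 -0.0418  0.1595] q [-0.12  0.49  1.91 -0.97  1.03  2.24] F [-3.3  4.2  4.7] M [ 0.17 -0.04 -0.35] w 0.053
 rot in tool deg [0.26 0.03 0.1 ] | shift world [-0.   0.6  0.3] tool now [-0.1 -0.2 -0.7] target tool [-0.1 -0.2 -0.7]
```

Touching down, force +4.7 N. Opening moderately, then backing out along the fingers.

```bash
python3 -m handwheel '[[10,0,0,0,0,0,0],[20,0,0,0,0,0,0],[25,0,0,0,0,0,0],[25,0,0,-4,0,0,0],[25,0,0,-8,0,0,0]]'
python3 -m handwheel '[[25,0,0,-15,0,0,0],[25,0,0,-25,0,0,0],[25,0,0,-30,0,0,0],[25,0,0,-30,0,0,0],[25,0,0,-20,0,0,0]]'
python3 -m handwheel '[[25,0,0,0,0,0,0],[25,0,0,0,0,0,0],[25,0,0,0,0,0,0],[25,0,0,0,0,0,0],[25,0,0,0,0,0,0]]'
python3 - <<'E'
from plan import *
diff(tool_R(SY,True),flipped_tcp(SX+[0,0,.029],SY))
c=ctrl.capture("top");cv2.imwrite("pics/top22.png",c["pixels"][:,:,::-1]);X=cloud(c)
s=ctrl.capture("scene");cv2.imwrite("pics/scene22.png",s["pixels"][:,:,::-1])
mx,py_,_=frame(SY);Q=X.reshape(-1,3);d=Q-SX;u=d@mx;v=d@py_
k=(abs(u)<.02)&(abs(v)<.105)&(Q[:,2]>.04)&(Q[:,2]<.1);P=np.c_[u,v,Q[:,2]][k]
for _ in range(4):
    A=np.c_[P[:,:2],np.ones(len(P))];co,*_=np.linalg.lstsq(A,P[:,2],rcond=None);r=P[:,2]-A@co;P=P[abs(r)<2*r.std()]
print("pan slope",np.degrees(co[:2]),"bottom z",co[2])
k=(abs(u)<.08)&(abs(v)<.13)&(Q[:,2]>.053)&(Q[:,2]<.075);print("pan u,v range",np.percentile(u[k],[1,99]),np.percentile(v[k],[1,99]))
mb,pb,_=frame(BY);d=Q-BX;u=d@mb;v=d@pb
k=(abs(u)<.12)&(abs(v)<.165)&(Q[:,2]>.05)&(Q[:,2]<.09)
print("loaf pts",k.sum(),np.percentile(u[k],[2,98]),np.percentile(v[k],[2,98]),np.median(Q[k,2]))
E
```

```text
time_s: 31.03
ee_pos: [0.4857, -0.0336, 0.1666]
orientation: [2.349, -0.151, -0.069]
contact_force: [-0.4, 0.4, -0.8]
grip_width: 0.252
time_s: 31.45
ee_pos: [0.4978, 0.0529, 0.2539]
orientation: [2.35, -0.151, -0.064]
contact_force: [0.6, -0.8, -0.2]
grip_width: 0.252
time_s: 31.87
ee_pos: [0.4967, 0.0502, 0.2503]
orientation: [2.349, -0.151, -0.07]
contact_force: [0.9, -0.7, 0.8]
grip_width: 0.25
t 31.87 p [0.4967 0.0502 0.2503] q [ 0.07  0.36  1.84 -0.81  1.27  2.15] F [ 0.9 -0.7  0.8] M [ 0.34 -0.07 -0.02] w 0.25
 rot in tool deg [0.19 0.22 0.22] | shift world [-11.4 -91.4 -90.5] tool now [  1.1   0.7 129.1] target tool [  0.6   1.2 129.1]
pan slope [0.3400252  0.12754334] bottom z 0.0612674520414009
pan u,v range [-0.07794142  0.03210528] [-0.11362876  0.11006518]
loaf pts 696 [-0.03761345  0.01203477] [-0.1031192   0.10485022] 0.07014532608042706
```

View pics/top22.png

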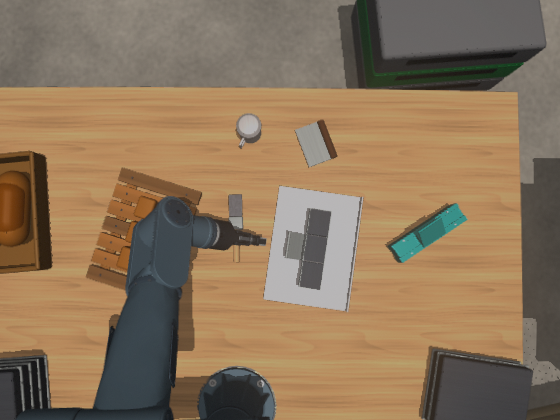

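View pics/scene22.png

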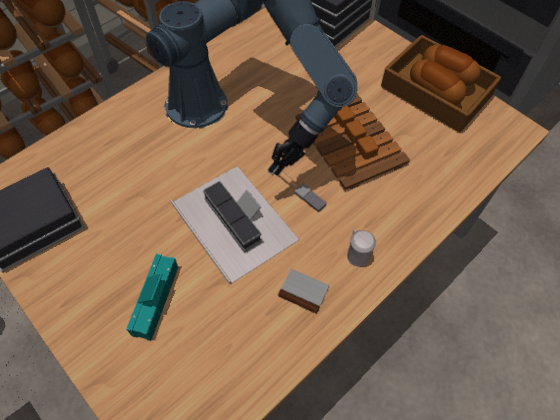

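The pan is at rest upside down on the sheet at (313,248): level to 0.4°, bottoms at z = 61 mm, middle a few mm from the sheet's. The loaves are on the board with tops at 70 mm, and the brush, dredger and scraper are where they were. The gripper is clear, so I'm handing in.

```bash
python3 -c "
from rig import ctrl
print(ctrl.close_job())"
```

```text
the job is handed in; nothing more can be done
None
```

The job is handed in: all three loaves lie on the slatted board, and the empty pan stands upside down on the baking sheet. It finished at about 32 s of the 54 s; the robot gave no verdict.

I took the steel pan by its grip plate, gave it the half turn in the air and rapped it mouth down about ten times, with lifts of about 3 cm between raps. The last raps may not have been needed: I misread the pan's weight as one loaf still stuck. The plate slipped in the fingers under the harder raps, so I gripped it again twice while the pan rested on the board.

**Last checks:**
- **Loaves:** the pictures show all three on the board, with tops near z = 70 mm. They lie within about ±0.105 m along the board and -0.04 to +0.01 m across it.
- **Pan:** level to about 0.4°, bottoms at z = 61 mm. Its middle is a few millimetres from the sheet's middle.
- **Other things:** the brush, dredger and scraper look unmoved by eye in the pictures. The gripper is about 13 cm back from the pan.

**What disagreed:** the weight in the hand was about 0.9 N above nominal, so I confirmed by picture that the loaves were out. Some tilt readings of the pan during the raps were wrong because grip-plate points got into the fit.

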